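# Load and purge the sample heater

## Robot

A 6-joint arm with a two-finger parallel gripper is mounted at the origin on the work surface. World frame = base frame: x ahead of the robot, y to its left, z up, the work surface at z = 0. Lengths are in m, angles in rad, forces in N, time in s.
With the tool pointing down it reaches from about 0.25 to 0.775 m from the base axis. Payload 4 kg.
Tool frame: the origin (TCP) lies midway between the tips of the shut fingers; the grasp point (between the pads) lies 19 mm behind it; y points along the fingers, x is the direction in which the jaws open and shut, and the axes are right-handed (so a half turn about y gives the same grasp; the last joint's range is limited). The gripper opens to 94 mm and grips with 3 to 60 N. Pads are 16 mm wide; open, the fingers measure 119 mm over their backs; the gripper's body (75 mm by 177 mm) begins 78 mm behind the grasp point.
Start: joints at [-1.286, 0.087, 1.371, -0, 1.684, -0.103], TCP at [0.208, -0.509, 0.206] pointing down, gripper open.
Joint ranges: [-3.1, 3.1], [-0.76, 2.03], [0.27, 2.55], [-1.08, 4.22], [0.17, 2.65], [-2.57, 2.57]. Speed limits (rad/s): [2.79, 2.79, 3.14, 3.14, 3.14, 3.14].

## Interface

Orientations are given as [roll, pitch, yaw] about the fixed x, y, z axes, in that order (R = Rz(yaw) Ry(pitch) Rx(roll)).
In Python, from bench import robot, snapshot, camera_info, ticket gives the robot as it stands.
- The arm moves only by the shell command python3 -m creep 'ROWS'. ROWS is JSON, a list of rows, each an object with "slide": the shift along the tool's x, y, z in mm, a list of three; "roll": the turn about the tool's y in degrees; "grip": the closure, from 0 (fully open) to 1 (shut). In form: [{"slide": [x, y, z], "roll": roll, "grip": grip}, ...]. A call has 1 to 20 rows; each row is the pose to reach, as a shift and turn from the pose commanded when the call began, along the tool's axes at that moment; what a row does not reach only later rows make up. A row lasts 1/12 s, in which the tool goes at most 41.7 mm and 7.16 degrees, less where a joint would pass 70% of its speed; a pose out of reach is approached as far as the arm can. A call with a gripper value outside its range is refused whole. The fingers move at their own pace and stop on an object; the grip force is fixed at half the most. Time passes only in rows, so rows that repeat a pose let the fingers close. It gives the time, the measured TCP pose, the force and the opening at its end, in the units of the state.
- robot.get_obs(): the state, without advancing time (a new reading comes with each control period).
- snapshot(name): name is "side" or "top"; returns the picture (384x512x3 uint8, red, green, blue); there is no depth.
- camera_info(name): a dict with "fx", "fy", "cx", "cy" (pixels), "cam_to_world" (4x4, takes a point from camera to world coordinates). Camera axes: x right, y down, z forward; pixel columns grow to the right and rows downward; lengths in m; the calibration is good to about 2 mm. A picture is of the moment at which its call begins. camera_info takes no time and is no camera call.
- ticket.close_job(): hands the job in, once; it reports no verdict.
The state is a dict: "time": time; "joint_positions": joint angles; "qvel": joint speeds; "joint_torque": joint torques, N m; "tool_pos": TCP position; "ee_rot": TCP orientation; "wrist_force": force on the tool from outside, world axes, zero at the start; "wrist_torque": the same for the moment, N m; "width": finger opening in m.
Only numpy, scipy, OpenCV 4.12 (cv2) and the standard library are available. Lean on these libraries where they do the work, as an engineer would, in place of code of your own. Each camera call takes 0.05 s, during which the arm holds its last target.

## Task

Load the sample heater: slide its thumb latch aside so that the sprung cover flies up, stand every sample can from the mat upright in the long bay of the heater, then push the cover down until the latch holds it shut. Next put the stem of the temperature probe down through the small port in the cover until its collar sits on the cover, and last press the purge plunger fully down to its stop and let it come back up. Leave the amber bottle, the glass rod and the beaker standing where they are.

Things in the scene. Friction and masses are not known exactly. Their poses are not given: they have to be found in the camera images.
- heater: sample heater, a white bench unit fixed to the bench: 215 mm deep (x), 290 mm wide (y), its top (the deck) 70 mm above the bench; stands turned a little either way. Origin on the bench under the middle of its well; x to its back, y to its left seen from the robot. The deck reaches 130 mm ahead of the origin (-x), 85 mm behind it.
- bay (a point): centre of the floor of the can bay, 46 mm above the bench; axes as the heater's. The bay is 100 mm (x) by 230 mm (y) inside and 24 mm deep below the deck. To its right (-y), behind a 7 mm partition, is a narrow pocket for the probe's stem, which is not for cans.
- cover (a joint): angle of the cover, rad: 0 shut, 1.75 fully open. A clear hood with grey edges, 128 mm from hinge to front, 285 mm wide, hinged along its lower back edge; shut, its flat roof is 114 mm above the bench. A spring opens it and keeps it open, standing up, leaning 10 degrees back. Pushing its front edge shut takes 2 to 7 N; in the last 15 mm the latch is pushed aside and snaps home.
- cover_hinge (a point): middle of the cover's hinge line (which runs along the heater's y), 70 mm above the bench, 60 mm behind the middle of the bay in the heater's x. Its axes turn with the cover: -x from the hinge to the front edge, z out of the roof.
- cover_lip (a point): point on the outside of the roof near the middle of the front edge, 120 mm from the hinge line and 44 mm above it when shut; moves with the cover.
- latch (a joint): how far the thumb latch is slid to the heater's left (+y of the heater), m: 0 home, 0.014 its stop. The cover is freed at about 0.008. A spring of 2 to 4 N brings it home when let go. Shut, the latch holds the cover by a pin.
- latch_thumb (a point): centre of the black ribbed thumb piece of the latch on the front deck, 105 mm ahead of the heater's origin: 18 mm (x), 30 mm (y), its top 18 mm above the deck, this point 10 mm above the deck. Axes as the heater's. Push its right (-y) face to the left. A steel tongue and the cover's pin begin 10 mm behind its centre (+x); do not push on these.
- port (a point): centre of the upper rim of the port, a hole of 12 mm diameter with a 2 mm chamfer, through the grey right-hand end strip (8 mm thick) of the cover's roof, half-way from back to front. z is the hole's outward axis; straight up when the cover is shut.
- probe_handle (a point): centre of the handle of the temperature probe: a black upright cylinder, 24 mm diameter, 70 mm long, to be gripped from above. Below it, centred, is a steel collar (28 mm diameter, 5 mm thick) and below that a steel stem of 8 mm diameter and 62 mm length. About 0.08 kg. z is the probe's axis, up.
- probe_collar (a point): centre of the underside of the probe's collar, 40 mm below the middle of the handle.
- probe_tip (a point): lower end of the probe's stem, 102 mm below the middle of the handle.
- stand: white probe stand, a block fixed to the bench, 70 mm (x), 130 mm (y), 75 mm high, origin at the centre of its underside. It has two holes of 12 mm, 64 mm apart along y: the probe stands in one with its collar on the top, the glass rod in the other.
- plunger (a joint): travel of the purge plunger, m: 0 up, 0.014 fully down at its stop. A spring lifts it again; 4 N starts it, 10 N holds it down.
- plunger_top (a point): middle of the top of the purge plunger's head, a black disc of 34 mm diameter on the front deck to the left of the latch; 112 mm above the bench when up. It is pressed straight down.
- can1_mid (a point): sample can, an upright aluminium cylinder with a white screw cap of the same width: 46 mm diameter, 54 mm high, about 0.11 kg, bottom-heavy. It stands on a pale mat with a blue border to one side of the heater. The point is its centre, 27 mm above its underside. All cans are alike; two to four of the four are there, and a can that is not there reads None.
- can2_mid (a point): sample can, an upright aluminium cylinder with a white screw cap of the same width: 46 mm diameter, 54 mm high, about 0.11 kg, bottom-heavy. It stands on a pale mat with a blue border to one side of the heater. The point is its centre, 27 mm above its underside. All cans are alike; two to four of the four are there, and a can that is not there reads None.
- can3_mid (a point): sample can, an upright aluminium cylinder with a white screw cap of the same width: 46 mm diameter, 54 mm high, about 0.11 kg, bottom-heavy. It stands on a pale mat with a blue border to one side of the heater. The point is its centre, 27 mm above its underside. All cans are alike; two to four of the four are there, and a can that is not there reads None.
- can4_mid (a point): sample can, an upright aluminium cylinder with a white screw cap of the same width: 46 mm diameter, 54 mm high, about 0.11 kg, bottom-heavy. It stands on a pale mat with a blue border to one side of the heater. The point is its centre, 27 mm above its underside. All cans are alike; two to four of the four are there, and a can that is not there reads None.
- amber_bottle: squat amber glass bottle with a black cap, 36 mm diameter, 60 mm high, standing among the cans on the mat; stays where it is. Origin at its underside.
- glass_rod: glass stirring rod with a flat disc head (24 mm diameter, 8 mm thick) resting on the stand beside the probe; the origin is its lower end, 55 mm below the head. Stays.
- beaker: glass beaker, 64 mm diameter, 85 mm high, standing about 110 mm behind the stand. Origin at its underside. Stays.
There are look-alikes about, which are no part of the job. Leave any turquoise look-alike of the part that bears can2_mid alone.

How it is judged:
By the outcome, as a careful person would: the job done as asked, in the order asked, and still so for the second after the job is handed in, with the robot touching nothing.
Of can1, can2, can3, can4 only 2 to 4 are there at a start; the rules pass over those that are not, and their reading is None.
At some moment in a run one of can1, can2, can3, can4 may be knocked a few centimetres aside while the robot is not near it.
It also fails if it takes over 210 s, if anything falls off the work surface, if the arm or the gripper's body presses on something with over 40 N, if the wrist force passes 120 N, or if a joint passes its speed limit or range.

## Working session

There is one attempt and no reset: what is moved stays moved. The work goes in short steps, Python scripts to look and compute and a shell command to move; the robot and the scene stay as the last step left them, time stands still between calls to the robot, and variables do not carry over. Pictures are saved under pics/ and viewed, and the job is handed in when it is done.

```bash
ls; mkdir -p pics
python3 - <<'E'
from bench import robot, snapshot, camera_info
import cv2,json
for n in("side","top"):
    im=snapshot(n); cv2.imwrite(f"pics/{n}0.png",im[:,:,::-1])
    c=camera_info(n); print(n,c)
print(robot.get_obs())
E
```

```text
pics
side {'fx': 394.899782155968, 'fy': 394.899782155968, 'cx': 257.5285990679975, 'cy': 190.6052257903571, 'cam_to_world': array([[-8.06059988e-01, -3.95525395e-01,  4.40257832e-01,
        -1.61397678e-02],
       [-5.91833595e-01,  5.39373550e-01, -5.99006820e-01,
         6.41690306e-01],
       [-5.41020170e-04, -7.43394805e-01, -6.68852653e-01,
         7.78046802e-01],
       [ 0.00000000e+00,  0.00000000e+00,  0.00000000e+00,
         1.00000000e+00]])}
top {'fx': 409.42764156931673, 'fy': 409.42764156931673, 'cx': 252.6798534747504, 'cy': 194.00743561348602, 'cam_to_world': array([[-3.97551590e-03, -9.97001949e-01,  7.72742497e-02,
         3.76035361e-01],
       [-9.99991896e-01,  3.91450613e-03, -9.40979045e-04,
         1.58741166e-02],
       [ 6.35667418e-04, -7.72773643e-02, -9.97009431e-01,
         1.15316779e+00],
       [ 0.00000000e+00,  0.00000000e+00,  0.00000000e+00,
         1.00000000e+00]])}
{'time': 0.1, 'joint_positions': array([-1.28608251e+00,  8.78823943e-02,  1.37207202e+00, -5.75354505e-06,
        1.68361402e+00, -1.03087731e-01]), 'qvel': array([-0.0030826 , -0.00081686, -0.00281232, -0.00036667,  0.00179112,
        0.00025143]), 'joint_torque': array([ 2.24726224e-03, -3.41254628e+01, -3.03300047e+01,  7.21234689e-02,
        3.04256938e-02, -1.05441648e-04]), 'tool_pos': array([ 0.2078465, -0.5086856,  0.2044363]), 'ee_rot': array([-1.5705987 ,  0.00196587, -1.18299523]), 'wrist_force': array([ 0.77799644, -0.1152252 , -0.08133214]), 'wrist_torque': array([-0.02468521,  0.00880947,  0.03795379]), 'width': 0.09384026798241346}
```

```bash
cat > h.py <<'E'
import numpy as np, cv2
from bench import robot, snapshot, camera_info
from scipy.spatial.transform import Rotation as Ro
def w2p(n,P):
    c=camera_info(n); T=np.linalg.inv(c["cam_to_world"]); P=np.atleast_2d(P).astype(float)
    q=P@T[:3,:3].T+T[:3,3]; return np.c_[c["fx"]*q[:,0]/q[:,2]+c["cx"], c["fy"]*q[:,1]/q[:,2]+c["cy"]]
def p2w(n,uv,z):
    c=camera_info(n); M=c["cam_to_world"]; u,v=uv
    d=M[:3,:3]@np.array([(u-c["cx"])/c["fx"],(v-c["cy"])/c["fy"],1]); return M[:3,3]+d*(z-M[2,3])/d[2]
def circ(c,r,z,n=24):
    a=np.linspace(0,2*np.pi,n); return np.c_[c[0]+r*np.cos(a),c[1]+r*np.sin(a),0*a+z]
def H(h,P):
    x,y,t=h; P=np.atleast_2d(P).astype(float); c,s=np.cos(t),np.sin(t)
    return np.c_[x+c*P[:,0]-s*P[:,1],y+s*P[:,0]+c*P[:,1],P[:,2]]
def box(x0,x1,y0,y1,z): return np.array([[x0,y0,z],[x1,y0,z],[x1,y1,z],[x0,y1,z],[x0,y0,z]])
def crop(im,n,name,roi,curves=(),s=5):
    x0,y0,x1,y1=roi; o=cv2.resize(im[y0:y1,x0:x1,::-1],None,fx=s,fy=s,interpolation=cv2.INTER_CUBIC)
    for P,col in curves:
        q=((w2p(n,P)-[x0,y0]+.5)*s).astype(np.int32); cv2.polylines(o,[q.reshape(-1,1,2)],False,col,1)
    cv2.imwrite(f"pics/{name}.png",o)
def st():
    o=robot.get_obs(); R=Ro.from_euler('xyz',o['ee_rot']).as_matrix(); return o,o['tool_pos'],R
def go(target,yawx=None):
    "slide in mm to take the TCP to target"
    o,p,R=st(); d=R.T@(np.array(target)-p)*1000; print("t",round(o['time'],2),"tcp",p.round(4),"w",round(o['width'],4),"F",o['wrist_force'].round(1)); print("slide",d.round(1))
    xa=np.degrees(np.arctan2(R[1,0],R[0,0])); print("jaw axis yaw deg",round(xa,2), "ydir",R[:,1].round(3))
    return d
E
python3 - <<'E'
from h import *
im=snapshot("top")
crop(im,"top","t1",(100,110,200,250),s=4); crop(im,"top","t2",(195,115,325,220),s=6);crop(im,"top","t3",(345,125,415,205),s=6)
print("cam",camera_info("top")["cam_to_world"][:3,3])
for uv in [(132,181),(167,179),(165,218)]: print(p2w("top",uv,.054))
print(p2w("top",(147,199),.06), p2w("top",(378,183),.15),p2w("top",(394,186),.083))
for uv in [(203,134),(309,125),(318,203),(211,213)]: print(p2w("top",uv,.07))
print(st()[2].round(3))
E
```

```text
cam [0.37603536 0.01587412 1.15316779]
[0.49771621 0.34038944 0.054     ]
[0.50277719 0.24600972 0.054     ]
[0.39765393 0.25008724 0.054     ]
[0.44847719 0.29759034 0.06      ] [ 0.47976886 -0.29385878  0.15      ] [ 0.47861479 -0.35635385  0.083     ]
[0.6220395  0.14753853 0.07      ]
[ 0.6454995  -0.13732414  0.07      ]
[ 0.43541305 -0.15810198  0.07      ]
[0.41005685 0.12524541 0.07      ]
[[ 0.378 -0.     0.926]
 [-0.926  0.002  0.378]
 [-0.002 -1.     0.   ]]
```

Run:
```python
from h import *
from scipy.optimize import least_squares
im=snapshot("top"); im2=snapshot("side")
px=np.array([[195+97/6,115+597/6],[195+745/6,115+523/6],[195+690/6,115+55/6],[195+50/6,115+122/6]])-.5
M=np.array([[-.13,.145,.07],[-.13,-.145,.07],[.085,-.145,.07],[.085,.145,.07]])
r=least_squares(lambda h:(w2p("top",H(h,M))-px).ravel(),[.55,0,.09]); h=r.x; print(h,np.degrees(h[2]),r.fun.round(1))
cu=[(H(h,box(-.13,.085,-.145,.145,.07)),(0,0,255)),(H(h,box(-.114,-.096,-.015,.015,.088)),(0,255,0)),(H(h,box(-.068,.06,-.1425,.1425,.114)),(255,0,0)),(H(h,box(-.13,-.13,-.145,.145,0)),(0,255,255))]
crop(im,"top","t4",(195,115,325,220),cu,6); crop(im2,"side","s4",(165,125,305,240),cu,5)
pl=p2w("top",(195+195/6-.5,115+510/6-.5),.112); po=p2w("top",(195+666/6-.5,115+226/6-.5),.114);lt=p2w("top",(195+415/6-.5,115+500/6-.5),.088)
for n,p in(("plunger",pl),("port",po),("latch",lt)):
    d=p[:2]-h[:2]; c,s=np.cos(h[2]),np.sin(h[2]); print(n,p.round(4),"heater",(c*d[0]+s*d[1]).round(4),(-s*d[0]+c*d[1]).round(4))
print("oven bottom front",p2w("top",(205,80),0),p2w("top",(330,80),0),p2w("top",(203,57),.14),p2w("top",(335,57),.14))
print("probe top",p2w("top",(345+208/6-.5,125+342/6-.5),.15),"rod",p2w("top",(345+300/6-.5,125+362/6-.5),.083))
S=[p2w("top",(345+a/6-.5,125+b/6-.5),.075) for a,b in((80,283),(377,285),(378,443),(80,440))]; print("stand",np.array(S).round(4),np.mean(S,0))
```

```text
[ 0.55124471 -0.00378861  0.10442046] 5.9828517417902685 [-0.3  0.2  0.6  0.7  0.1 -0.6 -0.5 -0.3]
plunger [0.443  0.0804 0.112 ] heater -0.0989 0.095
port [ 0.5637 -0.1211  0.114 ] heater 0.0002 -0.118
latch [ 0.4485 -0.0137  0.088 ] heater -0.1032 0.0008
oven bottom front [0.79608669 0.15112789 0.        ] [ 0.79473528 -0.20979929  0.        ] [0.80518529 0.14010459 0.14      ] [ 0.80393852 -0.19626105  0.14      ]
probe top [ 0.48347183 -0.29683644  0.15      ] rod [ 0.48168776 -0.35776189  0.083     ]
stand [[ 0.5179 -0.2643  0.075 ]
 [ 0.5165 -0.3957  0.075 ]
 [ 0.4465 -0.3938  0.075 ]
 [ 0.4484 -0.2627  0.075 ]] [ 0.48235506 -0.32911514  0.075     ]
```

Run:
```python
from h import *
h=[.5512,-.0038,.1044]
im2=snapshot("side"); im=snapshot("top"); crop(im2,"side","s5",(110,225,300,384),(),4)
T=H(h,[[-.107,-.047,.25]])[0]; print(T); go(T)
T[2]=.079; print(T)
```

```text
[ 0.44968048 -0.06169462  0.25      ]
t 0.35 tcp [ 0.208  -0.5091  0.2052] w 0.094 F [-0.2 -0.1  0.3]
slide [-322.8  -44.6  392.9]
jaw axis yaw deg -67.78 ydir [-0.  0. -1.]
[ 0.44968048 -0.06169462  0.079     ]
```

The mat holds three white/aluminium cans, at side px (178,250), (148,279) and (213,273). The look-alikes are four turquoise cans off the mat at (252,256), (261,283), (240,312) and (206,365), plus the amber bottle at (180,276) and a white jar at top px (370,68). The black pieces on the deck are the thumb latch at top px (264,198) and the plunger, a round disc, at (227,200). I choose the three mat cans, and the square thumb piece for the latch.

```bash
python3 -m creep '[{"slide":[0,-45,0],"roll":0,"grip":1},{"slide":[-322.8,-44.6,392.9],"roll":16.2,"grip":1},{"slide":[-322.8,-44.6,392.9],"roll":16.2,"grip":1},{"slide":[-322.8,-44.6,392.9],"roll":16.2,"grip":1},{"slide":[-322.8,-44.6,392.9],"roll":16.2,"grip":1},{"slide":[-322.8,-44.6,392.9],"roll":16.2,"grip":1},{"slide":[-322.8,-44.6,392.9],"roll":16.2,"grip":1},{"slide":[-322.8,-44.6,392.9],"roll":16.2,"grip":1},{"slide":[-322.8,-44.6,392.9],"roll":16.2,"grip":1},{"slide":[-322.8,-44.6,392.9],"roll":16.2,"grip":1},{"slide":[-322.8,-44.6,392.9],"roll":16.2,"grip":1},{"slide":[-322.8,-44.6,392.9],"roll":16.2,"grip":1},{"slide":[-322.8,-44.6,392.9],"roll":16.2,"grip":1},{"slide":[-322.8,-44.6,392.9],"roll":16.2,"grip":1},{"slide":[-322.8,-44.6,392.9],"roll":16.2,"grip":1},{"slide":[-322.8,-44.6,392.9],"roll":16.2,"grip":1}]'
python3 - <<'E'
from h import *
go([.4497,-.0617,.079])
E
```

```text
time: 1.68
tool_pos: [0.4494, -0.062, 0.25]
ee_rot: [-1.572, -0.001, -1.465]
wrist_force: [-0.0, 0.2, 0.1]
width: 0.0002
t 1.68 tcp [ 0.4494 -0.062   0.25  ] w 0.0002 F [-0.   0.2  0.1]
slide [ -0.4 171.    0.5]
jaw axis yaw deg -83.92 ydir [-0.001 -0.001 -1.   ]
```

```bash
python3 -m creep '[{"slide":[0,40,0],"roll":0,"grip":1},{"slide":[0,80,0],"roll":0,"grip":1},{"slide":[0,120,0],"roll":0,"grip":1},{"slide":[0,150,0],"roll":0,"grip":1},{"slide":[0,171,0],"roll":0,"grip":1},{"slide":[0,171,0],"roll":0,"grip":1}]'
python3 - <<'E'
from h import *
h=[.5512,-.0038,.1044]
go([.4497,-.0617,.079]); im=snapshot("side"); crop(im,"side","s6",(200,140,300,240),(),5)
E
```

```text
time: 2.18
tool_pos: [0.4448, -0.0629, 0.0737]
ee_rot: [-1.581, 0.003, -1.469]
wrist_force: [-0.9, 1.0, -0.4]
width: 0.0005
t 2.18 tcp [ 0.4448 -0.0629  0.0737] w 0.0005 F [-0.9  1.  -0.4]
slide [-0.7 -5.4  4.9]
jaw axis yaw deg -84.19 ydir [-0.011  0.002 -1.   ]
```

Picture: closed fingers stand right of the thumb piece (fingertip px ~(276,177) side, thumb ~(263,184)), clear of the cover. Push left.

```bash
python3 -m creep '[{"slide":[-8,0,0],"roll":0,"grip":1},{"slide":[-16,0,0],"roll":0,"grip":1},{"slide":[-22,0,0],"roll":0,"grip":1},{"slide":[-26,0,0],"roll":0,"grip":1},{"slide":[-30,0,0],"roll":0,"grip":1},{"slide":[-33,0,0],"roll":0,"grip":1},{"slide":[-33,0,0],"roll":0,"grip":1}]'
python3 - <<'E'
from h import *
go([.4497,-.0617,.079]); im=snapshot("side"); crop(im,"side","s7",(140,80,320,240),(),4)
E
```

```text
time: 2.82
tool_pos: [0.4474, -0.029, 0.0807]
ee_rot: [-1.567, -0.002, -1.465]
wrist_force: [0.5, -2.8, 5.1]
width: 0.0005
t 2.82 tcp [ 0.4474 -0.029   0.0807] w 0.0005 F [ 0.5 -2.8  5.1]
slide [32.7  1.8 -1.2]
jaw axis yaw deg -83.93 ydir [ 0.004 -0.002 -1.   ]
```

```bash
python3 -m creep '[{"slide":[-3,0,0],"roll":0,"grip":1},{"slide":[-5,0,0],"roll":0,"grip":1},{"slide":[-5,0,0],"roll":0,"grip":1}]'
python3 - <<'E'
from h import *
go([.4497,-.0617,.079]); im=snapshot("side"); crop(im,"side","s8",(140,60,320,240),(),3)
E
```

```text
time: 3.12
tool_pos: [0.447, -0.0247, 0.0807]
ee_rot: [-1.568, -0.003, -1.466]
wrist_force: [-0.3, -3.9, 5.3]
width: 0.0006
t 3.12 tcp [ 0.447  -0.0247  0.0807] w 0.0006 F [-0.3 -3.9  5.3]
slide [37.   1.8 -1.2]
jaw axis yaw deg -83.97 ydir [ 0.003 -0.002 -1.   ]
```

The cover is swinging up (side px ~(190,190)). Back off, then rise and go over to the mat.

```bash
python3 -m creep '[{"slide":[6,0,0],"roll":0,"grip":1},{"slide":[14,0,0],"roll":0,"grip":1},{"slide":[14,-30,0],"roll":0,"grip":1},{"slide":[14,-65,0],"roll":0,"grip":0.4},{"slide":[14,-105,-20],"roll":0,"grip":0.4},{"slide":[0,-140,-40],"roll":0,"grip":0.4},{"slide":[-20,-160,-60],"roll":0,"grip":0.4},{"slide":[-20,-160,-60],"roll":0,"grip":0.4}]'
python3 - <<'E'
from h import *
go([.4497,-.0617,.079]); im=snapshot("side"); crop(im,"side","s9",(100,60,320,320),(),2)
im=snapshot("top"); crop(im,"top","t9",(95,90,345,290),(),3)
E
```

```text
time: 3.83
tool_pos: [0.3836, -0.0083, 0.2455]
ee_rot: [-1.561, -0.0, -1.463]
wrist_force: [1.7, 0.1, 0.5]
width: 0.03
t 3.83 tcp [ 0.3836 -0.0083  0.2455] w 0.03 F [1.7 0.1 0.5]
slide [ 60.1 167.1  58.3]
jaw axis yaw deg -83.84 ydir [ 0.01   0.001 -1.   ]
```

Run:
```python
from h import *
h=[.5512,-.0038,.1044]
def inv(p):
    d=p[:2]-np.array(h[:2]); c,s=np.cos(h[2]),np.sin(h[2]); return np.round([c*d[0]+s*d[1],-s*d[0]+c*d[1]],4)
for a,b in((343,175),(355,280),(600,150),(611,252),(632,145)): print(inv(p2w("top",(95+a/3-.5,90+b/3-.5),.07)))
cans=[[.4977,.3404],[.5028,.2460],[.3977,.2501]]
im=snapshot("top");im2=snapshot("side")
cu=[]
for c in cans: cu+=[(circ(c,.023,.054),(0,0,255)),(circ(c,.023,.0),(255,0,0))]
cu+=[(circ([.4485,.2976],.018,0),(0,255,0))]
crop(im,"top","t10",(105,155,195,240),cu,6); crop(im2,"side","s10",(110,230,250,340),cu,5)
go([.3977,.2501,.15])
```

```text
[0.0472 0.1313]
[-0.0477  0.1302]
[ 0.0448 -0.0993]
[-0.0474 -0.0983]
[ 0.0462 -0.1282]
t 4.03 tcp [ 0.3835 -0.0102  0.2372] w 0.0462 F [-0.   0.2 -0.8]
slide [-257.3   87.3   41.8]
jaw axis yaw deg -83.96 ydir [-0.003  0.001 -1.   ]
```

```bash
cat >> h.py <<'E'
def show(cans,bot,tag):
    im=snapshot("top");im2=snapshot("side"); cu=[]
    for c in cans: cu+=[(circ(c,.023,.054),(0,0,255)),(circ(c,.023,.0),(255,0,0))]
    cu+=[(circ(bot,.018,0),(0,255,0))]
    crop(im,"top","t"+tag,(105,155,195,240),cu,4); crop(im2,"side","s"+tag,(110,230,250,340),cu,5)
    a=cv2.imread(f"pics/t{tag}.png"); b=cv2.imread(f"pics/s{tag}.png"); a=cv2.copyMakeBorder(a,0,b.shape[0]-a.shape[0],0,0,0); o=cv2.hconcat([a,b])
    cv2.imwrite(f"pics/b{tag}.png",cv2.resize(o,None,fx=800/o.shape[1],fy=800/o.shape[1],interpolation=cv2.INTER_AREA))
E
python3 - <<'E'
from h import *
cans=[p2w("side",(110+a/5-.5,230+b/5-.5),.054)[:2] for a,b in((185,212),(339,70),(512,180))]; bot=p2w("side",(110+346/5-.5,230+262/5-.5),0)[:2]
print(np.round(cans,4),bot); show(cans,bot,"11")
E
```

```text
[[0.4997 0.3583]
 [0.5031 0.2586]
 [0.3937 0.2587]] [0.45564737 0.31202519]
```

Run:
```python
from h import *
go([.3937,.2587,.12]); go([.3937,.2587,.026])
```

```text
t 4.13 tcp [ 0.3835 -0.0104  0.2367] w 0.054 F [ 0.6  0.3 -0.4]
slide [-266.4  116.9   38.9]
jaw axis yaw deg -84.0 ydir [-0.005  0.001 -1.   ]
t 4.13 tcp [ 0.3835 -0.0104  0.2367] w 0.054 F [ 0.6  0.3 -0.4]
slide [-266.3  210.9   39.3]
jaw axis yaw deg -84.0 ydir [-0.005  0.001 -1.   ]
```

```bash
python3 -m creep '[{"slide":[-40,0,6],"roll":0,"grip":0.25},{"slide":[-80,10,12],"roll":0,"grip":0.25},{"slide":[-120,20,18],"roll":0,"grip":0.25},{"slide":[-155,40,24],"roll":0,"grip":0.25},{"slide":[-190,60,30],"roll":0,"grip":0.25},{"slide":[-225,80,35],"roll":0,"grip":0.25},{"slide":[-255,100,39],"roll":0,"grip":0.25},{"slide":[-266,117,39],"roll":0,"grip":0.25},{"slide":[-266,117,39],"roll":0,"grip":0.25},{"slide":[-266,117,39],"roll":0,"grip":0.25},{"slide":[-266,117,39],"roll":0,"grip":0.25}]'
python3 - <<'E'
from h import *
go([.3937,.2587,.026]); 
cans=[[.4997,.3583],[.5031,.2586],[.3937,.2587]]; show(cans,[.4556,.312],"12")
E
```

```text
time: 5.05
tool_pos: [0.3952, 0.2574, 0.122]
ee_rot: [-1.571, -0.001, -1.467]
wrist_force: [-0.2, -0.4, 0.4]
width: 0.0703
t 5.05 tcp [0.3952 0.2574 0.122 ] w 0.0703 F [-0.2 -0.4  0.4]
slide [-1.5 96.  -1.3]
jaw axis yaw deg -84.03 ydir [-0.001 -0.001 -1.   ]
```

Run:
```python
from h import *
im=snapshot("side"); o,p,R=st()
cu=[(np.array([p+R[:,0]*s*.035,p+R[:,0]*s*.035-R[:,1]*.04]),(0,0,255)) for s in(-1,1)]+[(circ([.3937,.2587],.023,.054),(0,0,255))]
crop(im,"side","s13",(150,170,270,310),cu,4)
im=snapshot("top");crop(im,"top","t13",(130,170,230,250),cu,6)
```

```text
(no output)
```

Picture: projected finger lines fit the real fingers, and the can C circle fits its cap (side px ~(212,266)). Descend and grip.

```bash
python3 -m creep '[{"slide":[-1.5,30,-1.3],"roll":0,"grip":0.25},{"slide":[-1.5,60,-1.3],"roll":0,"grip":0.25},{"slide":[-1.5,85,-1.3],"roll":0,"grip":0.25},{"slide":[-1.5,96,-1.3],"roll":0,"grip":0.25},{"slide":[-1.5,96,-1.3],"roll":0,"grip":0.25},{"slide":[-1.5,96,-1.3],"roll":0,"grip":0.8},{"slide":[-1.5,96,-1.3],"roll":0,"grip":0.8},{"slide":[-1.5,96,-1.3],"roll":0,"grip":0.8},{"slide":[-1.5,96,-1.3],"roll":0,"grip":0.8},{"slide":[-1.5,96,-1.3],"roll":0,"grip":0.8}]'
python3 - <<'E'
from h import *
h=[.5512,-.0038,.1044]
T=H(h,[[-.004,-.056,.2]])[0]; print(T); go(T)
E
```

```text
time: 6.08
tool_pos: [0.3946, 0.26, 0.0278]
ee_rot: [-1.568, 0.001, -1.466]
wrist_force: [-0.2, -1.0, 3.9]
width: 0.0455
[ 0.55305756 -0.05991194  0.2       ]
t 6.08 tcp [0.3946 0.26   0.0278] w 0.0455 F [-0.2 -1.   3.9]
slide [ 334.7 -172.1  124.6]
jaw axis yaw deg -83.97 ydir [ 0.003  0.001 -1.   ]
```

```bash
python3 -m creep '[{"slide":[0,-20,0],"roll":0,"grip":0.8},{"slide":[0,-50,0],"roll":0,"grip":0.8},{"slide":[0,-90,0],"roll":0,"grip":0.8},{"slide":[10,-130,3],"roll":0,"grip":0.8},{"slide":[30,-160,10],"roll":0,"grip":0.8},{"slide":[60,-172,22],"roll":0,"grip":0.8},{"slide":[95,-172,35],"roll":0,"grip":0.8},{"slide":[130,-172,48],"roll":0,"grip":0.8},{"slide":[165,-172,61],"roll":0,"grip":0.8},{"slide":[200,-172,74],"roll":0,"grip":0.8},{"slide":[235,-172,87],"roll":0,"grip":0.8},{"slide":[270,-172,100],"roll":0,"grip":0.8},{"slide":[300,-172,112],"roll":0,"grip":0.8},{"slide":[322,-172,121],"roll":0,"grip":0.8},{"slide":[334.7,-172,124.6],"roll":0,"grip":0.8},{"slide":[334.7,-172,124.6],"roll":0,"grip":0.8},{"slide":[334.7,-172,124.6],"roll":0,"grip":0.8}]'
python3 - <<'E'
from h import *
h=[.5512,-.0038,.1044]
T=H(h,[[-.004,-.056,.09]])[0]; go(T)
im=snapshot("side");o,p,R=st(); c=p[:2]
crop(im,"side","s14",(150,80,330,240),[(circ(c,.023,p[2]-.027+.054),(0,0,255)),(circ(c,.023,.046),(255,0,0)),(H(h,box(-.05,.05,-.099,.131,.07)),(0,255,0))],4)
E
```

```text
time: 7.5
tool_pos: [0.552, -0.0598, 0.1979]
ee_rot: [-1.572, 0.001, -1.466]
wrist_force: [-0.5, -0.6, -1.5]
width: 0.0455
t 7.5 tcp [ 0.552  -0.0598  0.1979] w 0.0455 F [-0.5 -0.6 -1.5]
slide [  0.4 107.9   1.1]
jaw axis yaw deg -84.01 ydir [-0.001  0.001 -1.   ]
```

Can C hangs upright in the fingers (cap at side px ~(242,119)) over the right end of the bay. Lower it.

```bash
python3 -m creep '[{"slide":[0,35,1],"roll":0,"grip":0.8},{"slide":[0,70,1],"roll":0,"grip":0.8},{"slide":[0,95,1],"roll":0,"grip":0.8},{"slide":[0,110,1],"roll":0,"grip":0.8},{"slide":[0,118,1],"roll":0,"grip":0.8},{"slide":[0,121,1],"roll":0,"grip":0.8},{"slide":[0,123,1],"roll":0,"grip":0.8},{"slide":[0,124,1],"roll":0,"grip":0.8},{"slide":[0,124,1],"roll":0,"grip":0.8}]'
python3 - <<'E'
from h import *
h=[.5512,-.0038,.1044]
T=H(h,[[-.004,-.056,.073]])[0]; go(T)
E
```

```text
time: 8.3
tool_pos: [0.5543, -0.06, 0.0756]
ee_rot: [-1.568, -0.001, -1.465]
wrist_force: [0.1, 1.0, -0.6]
width: 0.0458
t 8.3 tcp [ 0.5543 -0.06    0.0756] w 0.0458 F [ 0.1  1.  -0.6]
slide [-0.2  2.6 -1.2]
jaw axis yaw deg -83.96 ydir [ 0.003 -0.001 -1.   ]
```

```bash
python3 -m creep '[{"slide":[0,1.5,0],"roll":0,"grip":0.8},{"slide":[0,3,0],"roll":0,"grip":0.8},{"slide":[0,3,0],"roll":0,"grip":0.8}]'
python3 - <<'E'
from h import *
h=[.5512,-.0038,.1044]
T=H(h,[[-.004,-.056,.073]])[0]; go(T)
E
```

```text
time: 8.55
tool_pos: [0.5545, -0.0603, 0.0738]
ee_rot: [-1.567, -0.001, -1.466]
wrist_force: [-2.6, 0.1, 6.6]
width: 0.0453
t 8.55 tcp [ 0.5545 -0.0603  0.0738] w 0.0453 F [-2.6  0.1  6.6]
slide [-0.5  0.8 -1.4]
jaw axis yaw deg -83.99 ydir [ 0.003 -0.    -1.   ]
```

```bash
python3 -m creep '[{"slide":[0,0,0],"roll":0,"grip":0.45},{"slide":[0,0,0],"roll":0,"grip":0.4},{"slide":[0,0,0],"roll":0,"grip":0.4},{"slide":[0,-15,0],"roll":0,"grip":0.4},{"slide":[0,-45,0],"roll":0,"grip":0.4},{"slide":[0,-80,0],"roll":0,"grip":0.4},{"slide":[0,-115,0],"roll":0,"grip":0.4},{"slide":[-20,-130,0],"roll":0,"grip":0.4},{"slide":[-60,-130,0],"roll":0,"grip":0.25},{"slide":[-100,-130,0],"roll":0,"grip":0.25},{"slide":[-140,-130,0],"roll":0,"grip":0.25},{"slide":[-180,-130,0],"roll":0,"grip":0.25},{"slide":[-180,-130,0],"roll":0,"grip":0.25},{"slide":[-180,-130,0],"roll":0,"grip":0.25}]'
python3 - <<'E'
from h import *
h=[.5512,-.0038,.1044]
go([.5031,.2586,.12])
im=snapshot("side");c=H(h,[[-.004,-.056,0]])[0]
crop(im,"side","s15",(110,90,310,340),[(circ(c,.023,.1),(0,0,255)),(circ([.5031,.2586],.023,.054),(0,0,255)),(circ([.4997,.3583],.023,.054),(0,0,255))],3)
E
```

```text
time: 9.72
tool_pos: [0.534, 0.1208, 0.2008]
ee_rot: [-1.571, -0.0, -1.462]
wrist_force: [0.2, -0.3, -0.4]
width: 0.0706
t 9.72 tcp [0.534  0.1208 0.2008] w 0.0706 F [ 0.2 -0.3 -0.4]
slide [-140.4   80.8  -15.7]
jaw axis yaw deg -83.75 ydir [-0. -0. -1.]
```

Can C stands upright in the bay's right part (cap side px (242,155)); cans A and B have not moved. Now B.

```bash
python3 -m creep '[{"slide":[-38,10,-4],"roll":0,"grip":0.25},{"slide":[-75,25,-8],"roll":0,"grip":0.25},{"slide":[-110,45,-12],"roll":0,"grip":0.25},{"slide":[-135,65,-15.7],"roll":0,"grip":0.25},{"slide":[-140.4,81,-15.7],"roll":0,"grip":0.25},{"slide":[-140.4,81,-15.7],"roll":0,"grip":0.25},{"slide":[-140.4,81,-15.7],"roll":0,"grip":0.25}]'
python3 - <<'E'
from h import *
go([.5031,.2586,.027])
E
```

```text
time: 10.35
tool_pos: [0.5041, 0.2553, 0.1189]
ee_rot: [-1.573, -0.002, -1.467]
wrist_force: [1.0, -0.4, 0.1]
width: 0.0704
t 10.35 tcp [0.5041 0.2553 0.1189] w 0.0704 F [ 1.  -0.4  0.1]
slide [-3.6 91.9 -0.4]
jaw axis yaw deg -84.06 ydir [-0.002 -0.002 -1.   ]
```

```bash
python3 -m creep '[{"slide":[-3,30,-0.7],"roll":0,"grip":0.25},{"slide":[-3,60,-0.7],"roll":0,"grip":0.25},{"slide":[-3,82,-0.7],"roll":0,"grip":0.25},{"slide":[-3,92,-0.7],"roll":0,"grip":0.25},{"slide":[-3,92,-0.7],"roll":0,"grip":0.25},{"slide":[-3,92,-0.7],"roll":0,"grip":0.8},{"slide":[-3,92,-0.7],"roll":0,"grip":0.8},{"slide":[-3,92,-0.7],"roll":0,"grip":0.8},{"slide":[-3,92,-0.7],"roll":0,"grip":0.8},{"slide":[-3,92,-0.7],"roll":0,"grip":0.8}]'
python3 - <<'E'
from h import *
h=[.5512,-.0038,.1044]
T=H(h,[[-.004,.016,.2]])[0]; print(T); go(T)
E
```

```text
time: 11.18
tool_pos: [0.5044, 0.26, 0.03]
ee_rot: [-1.567, 0.0, -1.466]
wrist_force: [0.8, -0.9, 4.1]
width: 0.0457
[0.54555441 0.01169604 0.2       ]
t 11.18 tcp [0.5044 0.26   0.03  ] w 0.0457 F [ 0.8 -0.9  4.1]
slide [ 251.2 -170.    15.4]
jaw axis yaw deg -83.98 ydir [ 0.003  0.    -1.   ]
```

```bash
python3 -m creep '[{"slide":[0,-20,0],"roll":0,"grip":0.8},{"slide":[0,-50,0],"roll":0,"grip":0.8},{"slide":[0,-90,0],"roll":0,"grip":0.8},{"slide":[5,-130,0],"roll":0,"grip":0.8},{"slide":[25,-160,1],"roll":0,"grip":0.8},{"slide":[58,-170,3],"roll":0,"grip":0.8},{"slide":[95,-170,5],"roll":0,"grip":0.8},{"slide":[132,-170,7],"roll":0,"grip":0.8},{"slide":[168,-170,9],"roll":0,"grip":0.8},{"slide":[203,-170,12],"roll":0,"grip":0.8},{"slide":[232,-170,14],"roll":0,"grip":0.8},{"slide":[251,-170,15.4],"roll":0,"grip":0.8},{"slide":[251,-170,15.4],"roll":0,"grip":0.8},{"slide":[251,-170,15.4],"roll":0,"grip":0.8},{"slide":[251,-160,15.4],"roll":0,"grip":0.8},{"slide":[251,-130,15.4],"roll":0,"grip":0.8},{"slide":[251,-95,15.4],"roll":0,"grip":0.8},{"slide":[251,-65,15.4],"roll":0,"grip":0.8},{"slide":[251,-55,15.4],"roll":0,"grip":0.8},{"slide":[251,-55,15.4],"roll":0,"grip":0.8}]'
python3 - <<'E'
from h import *
h=[.5512,-.0038,.1044]
T=H(h,[[-.004,.016,.0755]])[0]; go(T)
im=snapshot("side");crop(im,"side","s16",(150,80,330,240),[],4)
E
```

```text
time: 12.85
tool_pos: [0.5419, 0.0134, 0.0792]
ee_rot: [-1.578, 0.002, -1.464]
wrist_force: [0.5, 0.5, -0.2]
width: 0.0458
t 12.85 tcp [0.5419 0.0134 0.0792] w 0.0458 F [ 0.5  0.5 -0.2]
slide [2.1 3.7 3.5]
jaw axis yaw deg -83.87 ydir [-0.008  0.001 -1.   ]
```

Can B is upright between fingers next to C, just above the floor. Ease down to contact, release, rise.

```bash
python3 -m creep '[{"slide":[0,0,0],"roll":0,"grip":0.8},{"slide":[0,1,0],"roll":0,"grip":0.8},{"slide":[0,2,0],"roll":0,"grip":0.8},{"slide":[0,3,0],"roll":0,"grip":0.8},{"slide":[0,4,0],"roll":0,"grip":0.8},{"slide":[0,4,0],"roll":0,"grip":0.8}]'
python3 - <<'E'
from h import *
h=[.5512,-.0038,.1044]
T=H(h,[[-.004,.016,.0755]])[0]; go(T)
E
```

```text
time: 13.4
tool_pos: [0.5448, 0.0117, 0.0793]
ee_rot: [-1.57, -0.0, -1.466]
wrist_force: [-0.3, -0.3, -0.3]
width: 0.0458
t 13.4 tcp [0.5448 0.0117 0.0793] w 0.0458 F [-0.3 -0.3 -0.3]
slide [0.1 3.8 0.7]
jaw axis yaw deg -83.99 ydir [ 0. -0. -1.]
```

```bash
python3 -m creep '[{"slide":[0,1.5,0],"roll":0,"grip":0.8},{"slide":[0,3,0],"roll":0,"grip":0.8},{"slide":[0,4,0],"roll":0,"grip":0.8},{"slide":[0,4,0],"roll":0,"grip":0.8}]'
python3 - <<'E'
from h import *
h=[.5512,-.0038,.1044]
T=H(h,[[-.004,.016,.0755]])[0]; go(T)
E
```

```text
time: 13.73
tool_pos: [0.5449, 0.0117, 0.076]
ee_rot: [-1.57, -0.0, -1.466]
wrist_force: [-2.1, 0.7, 4.5]
width: 0.0455
t 13.73 tcp [0.5449 0.0117 0.076 ] w 0.0455 F [-2.1  0.7  4.5]
slide [0.1 0.5 0.7]
jaw axis yaw deg -83.98 ydir [ 0.001 -0.    -1.   ]
```

```bash
python3 -m creep '[{"slide":[0,0,0],"roll":0,"grip":0.45},{"slide":[0,0,0],"roll":0,"grip":0.4},{"slide":[0,0,0],"roll":0,"grip":0.4},{"slide":[0,-15,0],"roll":0,"grip":0.4},{"slide":[0,-45,0],"roll":0,"grip":0.4},{"slide":[0,-80,0],"roll":0,"grip":0.4},{"slide":[0,-115,0],"roll":0,"grip":0.4},{"slide":[-20,-130,0],"roll":0,"grip":0.4},{"slide":[-60,-130,0],"roll":0,"grip":0.25},{"slide":[-100,-130,0],"roll":0,"grip":0.25},{"slide":[-140,-130,0],"roll":0,"grip":0.25},{"slide":[-180,-130,0],"roll":0,"grip":0.25},{"slide":[-220,-130,0],"roll":0,"grip":0.25},{"slide":[-220,-130,0],"roll":0,"grip":0.25},{"slide":[-220,-130,0],"roll":0,"grip":0.25}]'
python3 - <<'E'
from h import *
h=[.5512,-.0038,.1044]
go([.4997,.3583,.12])
im=snapshot("side");
crop(im,"side","s17",(110,90,310,340),[(circ(H(h,[[-.004,y,0]])[0],.023,.1),(0,0,255)) for y in(-.056,.016)]+[(circ([.4997,.3583],.023,.054),(0,0,255))],3)
E
```

```text
time: 14.98
tool_pos: [0.521, 0.2325, 0.2044]
ee_rot: [-1.572, -0.001, -1.462]
wrist_force: [0.0, -1.3, 0.4]
width: 0.0703
t 14.98 tcp [0.521  0.2325 0.2044] w 0.0703 F [ 0.  -1.3  0.4]
slide [-127.4   84.3   -7.4]
jaw axis yaw deg -83.74 ydir [-0.001 -0.001 -1.   ]
```

B and C stand upright in the bay; A is still at side px ~(147,273). Now A.

```bash
python3 -m creep '[{"slide":[-38,10,-3],"roll":0,"grip":0.25},{"slide":[-75,30,-5],"roll":0,"grip":0.25},{"slide":[-108,55,-7],"roll":0,"grip":0.25},{"slide":[-127,75,-8],"roll":0,"grip":0.25},{"slide":[-129,84,-8],"roll":0,"grip":0.25},{"slide":[-129,84,-8],"roll":0,"grip":0.25},{"slide":[-129,84,-8],"roll":0,"grip":0.25}]'
python3 - <<'E'
from h import *
go([.4997,.3583,.027])
im=snapshot("side");o,p,R=st()
crop(im,"side","s18",(110,170,270,340),[(np.array([p+R[:,0]*s*.035,p+R[:,0]*s*.035-R[:,1]*.04]),(0,0,255)) for s in(-1,1)]+[(circ([.4997,.3583],.023,.054),(0,0,255))],3)
E
```

```text
time: 15.62
tool_pos: [0.5009, 0.3561, 0.1209]
ee_rot: [-1.571, -0.001, -1.468]
wrist_force: [0.3, 0.5, -0.5]
width: 0.0708
t 15.62 tcp [0.5009 0.3561 0.1209] w 0.0708 F [ 0.3  0.5 -0.5]
slide [-2.4 93.9 -1. ]
jaw axis yaw deg -84.09 ydir [-0.    -0.002 -1.   ]
```

Fingers straddle can A (cap side px (147,273)), bottle clear. Descend and grip.

```bash
python3 -m creep '[{"slide":[-2.4,30,-1],"roll":0,"grip":0.25},{"slide":[-2.4,60,-1],"roll":0,"grip":0.25},{"slide":[-2.4,82,-1],"roll":0,"grip":0.25},{"slide":[-2.4,94,-1],"roll":0,"grip":0.25},{"slide":[-2.4,94,-1],"roll":0,"grip":0.25},{"slide":[-2.4,94,-1],"roll":0,"grip":0.8},{"slide":[-2.4,94,-1],"roll":0,"grip":0.8},{"slide":[-2.4,94,-1],"roll":0,"grip":0.8},{"slide":[-2.4,94,-1],"roll":0,"grip":0.8},{"slide":[-2.4,94,-1],"roll":0,"grip":0.8}]'
python3 - <<'E'
from h import *
h=[.5512,-.0038,.1044]
T=H(h,[[-.004,.088,.2]])[0]; print(T); go(T)
E
```

```text
time: 16.5
tool_pos: [0.5003, 0.3605, 0.0292]
ee_rot: [-1.567, 0.0, -1.466]
wrist_force: [-0.1, -2.3, 4.9]
width: 0.0457
[0.53805126 0.08330402 0.2       ]
t 16.5 tcp [0.5003 0.3605 0.0292] w 0.0457 F [-0.1 -2.3  4.9]
slide [ 279.6 -170.9    9.1]
jaw axis yaw deg -83.98 ydir [ 0.003  0.001 -1.   ]
```

```bash
python3 -m creep '[{"slide":[0,-20,0],"roll":0,"grip":0.8},{"slide":[0,-50,0],"roll":0,"grip":0.8},{"slide":[0,-90,0],"roll":0,"grip":0.8},{"slide":[5,-130,0],"roll":0,"grip":0.8},{"slide":[25,-160,1],"roll":0,"grip":0.8},{"slide":[58,-171,3],"roll":0,"grip":0.8},{"slide":[95,-171,4],"roll":0,"grip":0.8},{"slide":[132,-171,5],"roll":0,"grip":0.8},{"slide":[168,-171,6],"roll":0,"grip":0.8},{"slide":[203,-171,7],"roll":0,"grip":0.8},{"slide":[238,-171,8],"roll":0,"grip":0.8},{"slide":[265,-171,9],"roll":0,"grip":0.8},{"slide":[279.6,-171,9],"roll":0,"grip":0.8},{"slide":[279.6,-171,9],"roll":0,"grip":0.8},{"slide":[279.6,-171,9],"roll":0,"grip":0.8},{"slide":[279.6,-171,9],"roll":0,"grip":0.8}]'
python3 - <<'E'
from h import *
h=[.5512,-.0038,.1044]
T=H(h,[[-.004,.088,.079]])[0]; go(T)
E
```

```text
time: 17.83
tool_pos: [0.537, 0.084, 0.198]
ee_rot: [-1.571, 0.001, -1.465]
wrist_force: [-0.3, 0.7, -1.7]
width: 0.0456
t 17.83 tcp [0.537 0.084 0.198] w 0.0456 F [-0.3  0.7 -1.7]
slide [  0.9 119.    0.9]
jaw axis yaw deg -83.94 ydir [-0.     0.001 -1.   ]
```

```bash
python3 -m creep '[{"slide":[0.5,35,1],"roll":0,"grip":0.8},{"slide":[0.5,70,1],"roll":0,"grip":0.8},{"slide":[0.5,95,1],"roll":0,"grip":0.8},{"slide":[0.5,110,1],"roll":0,"grip":0.8},{"slide":[0.5,117,1],"roll":0,"grip":0.8},{"slide":[0.5,118,1],"roll":0,"grip":0.8},{"slide":[0.5,119,1],"roll":0,"grip":0.8},{"slide":[0.5,120,1],"roll":0,"grip":0.8},{"slide":[0.5,121,1],"roll":0,"grip":0.8},{"slide":[0.5,122.5,1],"roll":0,"grip":0.8},{"slide":[0.5,123,1],"roll":0,"grip":0.8},{"slide":[0.5,123,1],"roll":0,"grip":0.8}]'
python3 - <<'E'
from h import *
h=[.5512,-.0038,.1044]
T=H(h,[[-.004,.088,.075]])[0]; go(T)
im=snapshot("side");crop(im,"side","s19",(150,80,330,240),[],4)
E
```

```text
time: 18.83
tool_pos: [0.5384, 0.0827, 0.0754]
ee_rot: [-1.57, -0.0, -1.466]
wrist_force: [0.3, 0.0, -1.3]
width: 0.0455
t 18.83 tcp [0.5384 0.0827 0.0754] w 0.0455 F [ 0.3  0.  -1.3]
slide [-0.6  0.4 -0.3]
jaw axis yaw deg -83.99 ydir [ 0.001 -0.    -1.   ]
```

Three cans line up in the bay, the last in the fingers. Touch down, release, rise.

```bash
python3 -m creep '[{"slide":[0,0.7,0],"roll":0,"grip":0.8},{"slide":[0,1.2,0],"roll":0,"grip":0.8},{"slide":[0,1.2,0],"roll":0,"grip":0.8}]'
python3 - <<'E'
from h import *
go([.5384,.0827,.075])
E
```

```text
time: 19.13
tool_pos: [0.5385, 0.0827, 0.0752]
ee_rot: [-1.57, -0.0, -1.466]
wrist_force: [-3.0, -0.6, 4.9]
width: 0.0453
t 19.13 tcp [0.5385 0.0827 0.0752] w 0.0453 F [-3.  -0.6  4.9]
slide [ 0.   0.2 -0.1]
jaw axis yaw deg -83.99 ydir [ 0.001 -0.    -1.   ]
```

```bash
python3 -m creep '[{"slide":[0,0,0],"roll":0,"grip":0.45},{"slide":[0,0,0],"roll":0,"grip":0.4},{"slide":[0,0,0],"roll":0,"grip":0.4},{"slide":[0,-15,0],"roll":0,"grip":0.4},{"slide":[0,-45,0],"roll":0,"grip":0.4},{"slide":[0,-80,0],"roll":0,"grip":0.4},{"slide":[0,-115,0],"roll":0,"grip":0.6},{"slide":[0,-150,0],"roll":0,"grip":1},{"slide":[0,-185,0],"roll":0,"grip":1},{"slide":[0,-190,0],"roll":0,"grip":1},{"slide":[0,-190,0],"roll":0,"grip":1},{"slide":[0,-190,0],"roll":0,"grip":1}]'
python3 - <<'E'
from h import *
h=[.5512,-.0038,.1044]
hx=.06
for th in (1.75,1.5,1.2,.9,.6,.3,0): print(th,np.round([hx-.12*np.cos(th)+.044*np.sin(th),.07+.12*np.sin(th)+.044*np.cos(th)],4))
im=snapshot("side");im2=snapshot("top")
def cov(th,x,y,z): return H(h,np.c_[hx+x*np.cos(th)+z*np.sin(th),y,.07-x*np.sin(th)+z*np.cos(th)])
x=np.array([0,-.128,-.128,0,0]);z=np.array([.044]*5);y=np.array([-.1425,-.1425,.1425,.1425,-.1425])
cu=[(circ(H(h,[[-.004,yy,0]])[0],.023,.1),(0,0,255)) for yy in(-.056,.016,.088)]+[(cov(1.75,x,y,z),(255,0,0)),(cov(1.75,x,y,z*0),(0,255,0))]
crop(im,"side","s20",(130,60,310,240),cu,4)
crop(im2,"top","t20",(180,70,340,220),cu,5)
T=H(h,[[.165,.016,.25]])[0]; print(T,np.hypot(*T[:2])); go(T)
E
```

```text
time: 20.13
tool_pos: [0.5382, 0.0828, 0.263]
ee_rot: [-1.571, -0.0, -1.466]
wrist_force: [-0.4, -0.3, -0.2]
width: 0.02
1.75 [0.1247 0.1802]
1.5 [0.0954 0.1928]
1.2 [0.0575 0.1978]
0.9 [0.0199 0.1914]
0.6 [-0.0142  0.1741]
0.3 [-0.0416  0.1475]
0 [-0.06   0.114]
[0.71363425 0.02930761 0.25      ] 0.7142358024661452
t 20.23 tcp [0.5374 0.0828 0.261 ] w 0.0118 F [ 1.2 -0.2 -0.2]
slide [ 71.6  10.2 169.7]
jaw axis yaw deg -83.98 ydir [-0.005 -0.    -1.   ]
```

Run:
```python
from h import *
h=[.5512,-.0038,.1044]
T=H(h,[[.165,0.0,.26]])[0]; print(T); go(T)
```

```text
[0.71530162 0.01339472 0.26      ]
t 20.23 tcp [0.5374 0.0828 0.261 ] w 0.0118 F [ 1.2 -0.2 -0.2]
slide [ 87.6   0.2 169.7]
jaw axis yaw deg -83.98 ydir [-0.005 -0.    -1.   ]
```

```bash
python3 -m creep '[{"slide":[20,0,20],"roll":0,"grip":1},{"slide":[45,0,48],"roll":0,"grip":1},{"slide":[65,0,78],"roll":0,"grip":1},{"slide":[80,0,108],"roll":0,"grip":1},{"slide":[87,0,138],"roll":0,"grip":1},{"slide":[87.6,0,160],"roll":0,"grip":1},{"slide":[87.6,0,170],"roll":0,"grip":1},{"slide":[87.6,0,170],"roll":0,"grip":1},{"slide":[87.6,20,170],"roll":0,"grip":1},{"slide":[87.6,45,170],"roll":0,"grip":1},{"slide":[87.6,70,170],"roll":0,"grip":1},{"slide":[87.6,88,170],"roll":0,"grip":1},{"slide":[87.6,93,170],"roll":0,"grip":1},{"slide":[87.6,93,170],"roll":0,"grip":1},{"slide":[87.6,93,170],"roll":0,"grip":1}]'
python3 - <<'E'
from h import *
h=[.5512,-.0038,.1044]
T=H(h,[[.165,0.0,.17]])[0]; go(T)
im=snapshot("side");crop(im,"side","s21",(130,60,310,240),[],3)
d=[]
for th in np.arange(1.75,-.01,-.125):
    x=.06-.113*np.cos(th)+.044*np.sin(th)+.008; z=.07+.113*np.sin(th)+.044*np.cos(th)
    d.append((round(th,3),round((x-.165)*1000),round((.17-z)*1000)))
print("th, dz_tool(x), dy_tool(down)",d)
E
```

```text
time: 21.48
tool_pos: [0.7161, 0.0136, 0.1711]
ee_rot: [-1.571, -0.0, -1.466]
wrist_force: [0.0, -0.3, -0.3]
width: 0.0005
t 21.48 tcp [0.7161 0.0136 0.1711] w 0.0005 F [ 0.  -0.3 -0.3]
slide [ 0.1  1.1 -0.8]
jaw axis yaw deg -83.98 ydir [-0. -0. -1.]
th, dz_tool(x), dy_tool(down) [(np.float64(1.75), -34, -3), (np.float64(1.625), -47, -10), (np.float64(1.5), -61, -16), (np.float64(1.375), -76, -19), (np.float64(1.25), -91, -21), (np.float64(1.125), -106, -21), (np.float64(1.0), -121, -19), (np.float64(0.875), -136, -15), (np.float64(0.75), -150, -9), (np.float64(0.625), -163, -2), (np.float64(0.5), -175, 7), (np.float64(0.375), -186, 18), (np.float64(0.25), -196, 29), (np.float64(0.125), -204, 42), (np.float64(0.0), -210, 56)]
```

Closed fingers stand behind the cover near its top edge (side px ~(181,125)). Sweep it forward along the arc.

```bash
python3 -m creep '[{"slide":[0,0,-12],"roll":0,"grip":1},{"slide":[0,-1,-24],"roll":0,"grip":1},{"slide":[0,-2,-34],"roll":0,"grip":1},{"slide":[0,-6,-41],"roll":0,"grip":1},{"slide":[0,-9,-48],"roll":0,"grip":1},{"slide":[0,-12,-55],"roll":0,"grip":1},{"slide":[0,-15,-62],"roll":0,"grip":1},{"slide":[0,-17,-69],"roll":0,"grip":1},{"slide":[0,-18,-76],"roll":0,"grip":1},{"slide":[0,-20,-83],"roll":0,"grip":1},{"slide":[0,-20,-91],"roll":0,"grip":1},{"slide":[0,-20,-98],"roll":0,"grip":1},{"slide":[0,-19,-106],"roll":0,"grip":1},{"slide":[0,-18,-114],"roll":0,"grip":1},{"slide":[0,-17,-121],"roll":0,"grip":1},{"slide":[0,-17,-121],"roll":0,"grip":1}]'
python3 - <<'E'
from h import *
h=[.5512,-.0038,.1044]
T=H(h,[[.165,0.0,.17]])[0]; go(T)
im=snapshot("side");crop(im,"side","s22",(130,60,310,240),[],3)
E
```

```text
time: 22.87
tool_pos: [0.5943, 0.0007, 0.1875]
ee_rot: [-1.573, 0.0, -1.466]
wrist_force: [1.9, -0.6, 2.6]
width: 0.0001
t 22.87 tcp [0.5943 0.0007 0.1875] w 0.0001 F [ 1.9 -0.6  2.6]
slide [  0.   17.3 121.8]
jaw axis yaw deg -84.0 ydir [-0.002 -0.    -1.   ]
```

```bash
python3 -m creep '[{"slide":[0,1,-8],"roll":0,"grip":1},{"slide":[0,3,-15],"roll":0,"grip":1},{"slide":[0,6,-22],"roll":0,"grip":1},{"slide":[0,9,-29],"roll":0,"grip":1},{"slide":[0,13,-36],"roll":0,"grip":1},{"slide":[0,17,-42],"roll":0,"grip":1},{"slide":[0,21,-48],"roll":0,"grip":1},{"slide":[0,26,-54],"roll":0,"grip":1},{"slide":[0,31,-60],"roll":0,"grip":1},{"slide":[0,36,-65],"roll":0,"grip":1},{"slide":[0,42,-70],"roll":0,"grip":1},{"slide":[0,47,-75],"roll":0,"grip":1},{"slide":[0,53,-79],"roll":0,"grip":1},{"slide":[0,56,-81],"roll":0,"grip":1},{"slide":[0,56,-81],"roll":0,"grip":1}]'
python3 - <<'E'
from h import *
h=[.5512,-.0038,.1044]
T=H(h,[[-.045,0.0,.114]])[0]; go(T)
im=snapshot("side");crop(im,"side","s23",(130,60,310,240),[],3)
E
```

```text
time: 24.17
tool_pos: [0.5144, -0.0078, 0.1306]
ee_rot: [-1.573, 0.0, -1.466]
wrist_force: [0.7, 0.5, 0.3]
width: 0.0003
t 24.17 tcp [ 0.5144 -0.0078  0.1306] w 0.0003 F [0.7 0.5 0.3]
slide [-0.1 16.7 -7.9]
jaw axis yaw deg -83.99 ydir [-0.003 -0.    -1.   ]
```

```bash
python3 -m creep '[{"slide":[0,4,-3],"roll":0,"grip":1},{"slide":[0,8,-5],"roll":0,"grip":1},{"slide":[0,12,-7],"roll":0,"grip":1},{"slide":[0,15,-8],"roll":0,"grip":1},{"slide":[0,17,-8],"roll":0,"grip":1},{"slide":[0,18.5,-8],"roll":0,"grip":1},{"slide":[0,18.5,-8],"roll":0,"grip":1}]'
python3 - <<'E'
from h import *
h=[.5512,-.0038,.1044]
T=H(h,[[-.052,0.0,.114]])[0]; go(T)
E
```

```text
time: 24.8
tool_pos: [0.5114, -0.009, 0.1186]
ee_rot: [-1.56, -0.003, -1.466]
wrist_force: [2.4, -0.4, 10.7]
width: 0.0004
t 24.8 tcp [ 0.5114 -0.009   0.1186] w 0.0004 F [ 2.4 -0.4 10.7]
slide [ -1.1   4.4 -11.9]
jaw axis yaw deg -83.98 ydir [ 0.011 -0.002 -1.   ]
```

```bash
python3 -m creep '[{"slide":[0,3,0],"roll":0,"grip":1},{"slide":[0,6,0],"roll":0,"grip":1},{"slide":[0,6,0],"roll":0,"grip":1}]'
python3 - <<'E'
from h import *
h=[.5512,-.0038,.1044]
T=H(h,[[-.052,0.0,.114]])[0]; go(T)
im=snapshot("side");crop(im,"side","s24",(130,60,310,240),[],4)
E
```

```text
time: 25.05
tool_pos: [0.5125, -0.0091, 0.1186]
ee_rot: [-1.555, -0.004, -1.466]
wrist_force: [-7.8, 0.7, 37.4]
width: 0.0004
t 25.05 tcp [ 0.5125 -0.0091  0.1186] w 0.0004 F [-7.8  0.7 37.4]
slide [ -1.3   4.4 -13. ]
jaw axis yaw deg -83.97 ydir [ 0.016 -0.002 -1.   ]
```

```bash
python3 -m creep '[{"slide":[0,-4,0],"roll":0,"grip":1},{"slide":[0,-6,0],"roll":0,"grip":1},{"slide":[0,-6,0],"roll":0,"grip":1}]'
cat >> h.py <<'E'
hh=[.5512,-.0038,.1044]
def cov(th,x,y,z): return H(hh,np.c_[.06+x*np.cos(th)+z*np.sin(th),y,.07-x*np.sin(th)+z*np.cos(th)])
def covrect(th):
    x=np.array([0,-.128,-.128,0,0]);z=np.array([.044]*5);y=np.array([-.1425,-.1425,.1425,.1425,-.1425]); return cov(th,x,y,z)
E
python3 - <<'E'
from h import *
T=H(hh,[[-.052,0.0,.114]])[0]; go(T)
im=snapshot("side");crop(im,"side","s25",(160,120,310,240),[(covrect(0),(0,0,255)),(covrect(.05),(0,255,0))],5)
im=snapshot("side");crop(im,"side","s26",(160,120,310,240),[],5)
E
```

```text
time: 25.35
tool_pos: [0.5126, -0.0092, 0.1195]
ee_rot: [-1.556, -0.004, -1.466]
wrist_force: [2.3, -0.6, 17.0]
width: 0.0004
t 25.35 tcp [ 0.5126 -0.0092  0.1195] w 0.0004 F [ 2.3 -0.6 17. ]
slide [ -1.3   5.3 -13.1]
jaw axis yaw deg -83.98 ydir [ 0.015 -0.002 -1.   ]
```

Run:
```python
from h import *
a=cv2.imread("pics/side0.png")[140:230,160:300]; im=snapshot("side")[:,:,::-1]; b=im[140:230,160:300]
o=cv2.vconcat([cv2.resize(k,None,fx=5,fy=5,interpolation=cv2.INTER_CUBIC)[:, :] for k in(a,b)])
o=cv2.resize(o,None,fx=.66,fy=.66); cv2.imwrite("pics/cmp.png",o); print(o.shape)
```

```text
(594, 462, 3)
```

Run:
```python
from h import *
a=cv2.imread("pics/side0.png")[165:205,235:285]; im=snapshot("side")[:,:,::-1]; b=im[165:205,235:285]
t=snapshot("top")[:,:,::-1]; t0=cv2.imread("pics/top0.png")
f=lambda k,s:cv2.resize(k,None,fx=s,fy=s,interpolation=cv2.INTER_CUBIC)
o=cv2.vconcat([cv2.hconcat([f(a,8),f(b,8)]),cv2.hconcat([f(t0[140:215,220:300],5),f(t[140:215,220:300],5)])[:280]])
cv2.imwrite("pics/cmp2.png",o); print(o.shape)
```

```text
(600, 800, 3)
```

```bash
python3 -m creep '[{"slide":[0,-5,0],"roll":0,"grip":1},{"slide":[0,-12,0],"roll":0,"grip":1},{"slide":[0,-16,0],"roll":0,"grip":1},{"slide":[0,-16,0],"roll":0,"grip":1}]'
python3 - <<'E'
from h import *
go([.5126,-.0092,.114])
im=snapshot("side");crop(im,"side","s27",(160,120,310,240),[],5)
E
```

```text
time: 25.93
tool_pos: [0.5074, -0.0085, 0.1294]
ee_rot: [-1.571, -0.0, -1.466]
wrist_force: [1.0, 0.1, -0.2]
width: 0.0005
t 25.93 tcp [ 0.5074 -0.0085  0.1294] w 0.0005 F [ 1.   0.1 -0.2]
slide [ 1.2 15.4  5.1]
jaw axis yaw deg -83.98 ydir [-0.001 -0.    -1.   ]
```

The cover stays down with the tool clear (no force), so the latch holds. I'll move off and compare the cover with the first picture.

```bash
python3 -m creep '[{"slide":[0,-40,0],"roll":0,"grip":1},{"slide":[0,-80,0],"roll":0,"grip":1},{"slide":[10,-120,-10],"roll":0,"grip":0.8},{"slide":[45,-140,-20],"roll":0,"grip":0.6},{"slide":[85,-160,-25],"roll":0,"grip":0.45},{"slide":[125,-170,-30],"roll":0,"grip":0.45},{"slide":[165,-175,-30],"roll":0,"grip":0.45},{"slide":[205,-175,-30],"roll":0,"grip":0.45},{"slide":[245,-175,-30],"roll":0,"grip":0.45},{"slide":[245,-175,-30],"roll":0,"grip":0.45},{"slide":[245,-175,-30],"roll":0,"grip":0.45}]'
python3 - <<'E'
from h import *
im=snapshot("side"); im0=cv2.imread("pics/side0.png")[:,:,::-1]
f=lambda k,s:cv2.resize(k,None,fx=s,fy=s,interpolation=cv2.INTER_CUBIC)
o=cv2.hconcat([f(k[135:215,180:290],3.6)[:,:,::-1] for k in(im0,im)]); 
t=snapshot("top"); t0=cv2.imread("pics/top0.png")[:,:,::-1]
o2=cv2.hconcat([f(k[120:210,195:327],3)[:,:,::-1] for k in(t0,t)]);cv2.imwrite("pics/c3.png",cv2.vconcat([o,o2])); print(o.shape,o2.shape)
# subpixel shifts
g=lambda k:cv2.cvtColor(np.ascontiguousarray(k),cv2.COLOR_RGB2GRAY).astype(np.float32)
for nm,(x0,y0,x1,y1) in dict(frontleft=(205,185,230,215),port=(245,135,262,148),base=(180,215,225,235),plung=(230,190,252,215)).items():
    T=g(im0)[y0:y1,x0:x1]; S=g(im)[y0-8:y1+8,x0-8:x1+8]; r=cv2.matchTemplate(f(S,4),f(T,4),cv2.TM_CCOEFF_NORMED); _,m,_,l=cv2.minMaxLoc(r); print(nm,round(m,3),(np.array(l)/4-8))
go([.4835,-.2968,.25])
E
```

```text
time: 26.9
tool_pos: [0.5029, -0.257, 0.3018]
ee_rot: [-1.575, 0.003, -1.469]
wrist_force: [-0.8, 0.2, -0.2]
width: 0.0512
(288, 792, 3) (270, 792, 3)
frontleft 0.891 [-1.5 -1. ]
port 0.949 [-0.5 -1. ]
base 0.998 [0. 0.]
plung 0.983 [0. 0.]
t 27.0 tcp [ 0.5033 -0.2547  0.3034] w 0.0519 F [-0.3  0.3 -0.2]
slide [ 39.9  53.3 -24. ]
jaw axis yaw deg -83.97 ydir [-0.002  0.002 -1.   ]
```

Run:
```python
from h import *
im=snapshot("side"); im0=cv2.imread("pics/side0.png")[:,:,::-1]
t=snapshot("top"); t0=cv2.imread("pics/top0.png")[:,:,::-1]
f=lambda k,s:cv2.resize(k,None,fx=s,fy=s,interpolation=cv2.INTER_CUBIC)
g=lambda k:cv2.cvtColor(np.ascontiguousarray(k),cv2.COLOR_RGB2GRAY).astype(np.float32)
def sh(A,B,roi):
    x0,y0,x1,y1=roi; T=f(g(A)[y0:y1,x0:x1],8); S=f(g(B)[y0-5:y1+5,x0-5:x1+5],8); r=cv2.matchTemplate(S,T,cv2.TM_CCOEFF_NORMED); _,m,_,l=cv2.minMaxLoc(r); return round(m,3),np.array(l)/8-5
print("thumb side",sh(im0,im,(256,176,272,194)),"tongue",sh(im0,im,(246,174,260,188)))
print("thumb top",sh(t0,t,(252,190,276,208)),"tongue top",sh(t0,t,(252,184,270,197)))
print("cover end side",sh(im0,im,(214,190,232,206)),"right end",sh(im0,im,(265,143,282,158)), "top left front",sh(t0,t,(205,175,225,195)),"port top",sh(t0,t,(298,145,315,160)))
P=np.vstack([cov(0,[-.128],[.1425],[.044]),cov(0,[-.128],[-.1425],[.044]),cov(0,[-.064],[-.118],[.044])])
for th in(.02,.04,.06):
    Q=np.vstack([cov(th,[-.128],[.1425],[.044]),cov(th,[-.128],[-.1425],[.044]),cov(th,[-.064],[-.118],[.044])])
    print(th,(w2p("side",Q)-w2p("side",P)).round(2).tolist(),(w2p("top",Q)-w2p("top",P)).round(2).tolist())
# latch shift 3mm
L=H(hh,[[-.105,0,.088],[-.105,.004,.088]]); print("4mm latch",np.diff(w2p("side",L),axis=0),np.diff(w2p("top",L),axis=0))
```

```text
thumb side (0.993, array([ 0.   , -0.125])) tongue (0.863, array([-0.125, -0.375]))
thumb top (0.999, array([0., 0.])) tongue top (0.994, array([ 0.125, -0.125]))
cover end side (0.96, array([-1.  , -2.25])) right end (0.378, array([ 1.25 , -4.625])) top left front (0.985, array([ 0.   , -0.625])) port top (0.94, array([ 0.   , -1.125]))Traceback (most recent call last):
  File "<stdin>", line 11, in <module>
  File "h.py", line 36, in cov
    def cov(th,x,y,z): return H(hh,np.c_[.06+x*np.cos(th)+z*np.sin(th),y,.07-x*np.sin(th)+z*np.cos(th)])
                                             ~^~~~~~~~~~~
TypeError: can't multiply sequence by non-int of type 'numpy.float64'
```

Run:
```python
from h import *
f=lambda k,s:cv2.resize(k,None,fx=s,fy=s,interpolation=cv2.INTER_CUBIC)
g=lambda k:cv2.cvtColor(np.ascontiguousarray(k),cv2.COLOR_RGB2GRAY).astype(np.float32)
im0=cv2.imread("pics/side0.png")[:,:,::-1]; im=snapshot("side")
def sh(A,B,roi):
    x0,y0,x1,y1=roi; T=f(g(A)[y0:y1,x0:x1],5); S=f(g(B)[y0-5:y1+5,x0-5:x1+5],5); r=cv2.matchTemplate(S,T,cv2.TM_CCOEFF_NORMED); _,m,_,l=cv2.minMaxLoc(r); return round(m,3),np.array(l)/5-5
def emb(fn,roi,s):
    c=cv2.imread(fn)[:,:,::-1]; B=np.zeros((384,512,3),np.uint8); x0,y0,x1,y1=roi; B[y0:y1,x0:x1]=cv2.resize(c,(x1-x0,y1-y0),interpolation=cv2.INTER_AREA); return B
R=(208,192,230,208)
print("ref plung now",sh(im0,im,(230,190,252,215)))
for nm,B in dict(s6=emb("pics/s6.png",(200,140,300,240),5),s7=emb("pics/s7.png",(140,80,320,240),4),s26=emb("pics/s26.png",(160,120,310,240),5),s27=emb("pics/s27.png",(160,120,310,240),5),now=im).items(): print(nm,sh(im0,B,R))
a=np.array
P=lambda th:np.vstack([cov(th,a([-.128]),a([.1425]),a([.044])),cov(th,a([-.064]),a([-.118]),a([.044]))])
for th in(.02,.04,.06): print(th,(w2p("side",P(th))-w2p("side",P(0))).round(2).tolist(),(w2p("top",P(th))-w2p("top",P(0))).round(2).tolist())
```

```text
ref plung now (0.984, array([0., 0.]))
s6 (0.995, array([0., 0.]))
s7 (0.901, array([-4., -5.]))
s26 (0.951, array([-0.6, -1.8]))
s27 (0.956, array([-1., -2.]))
now (0.948, array([-1. , -2.2]))
0.02 [[-0.37, -0.89], [-0.27, -0.45]] [[-0.15, -0.44], [0.02, -0.43]]
0.04 [[-0.76, -1.78], [-0.54, -0.89]] [[-0.29, -0.9], [0.04, -0.87]]
0.06 [[-1.17, -2.68], [-0.82, -1.34]] [[-0.44, -1.39], [0.06, -1.32]]
```

Run:
```python
from h import *
T=H(hh,[[-.056,0.0,.16]])[0]; print(T); go(T)
```

```text
[ 0.4955049  -0.00963579  0.16      ]
t 27.15 tcp [ 0.5036 -0.2538  0.3047] w 0.0517 F [ 0.4  0.4 -0.1]
slide [-243.6  144.7   18. ]
jaw axis yaw deg -83.86 ydir [ 0. -0. -1.]
```

```bash
python3 -m creep '[{"slide":[-40,10,3],"roll":0,"grip":1},{"slide":[-80,20,6],"roll":0,"grip":1},{"slide":[-120,35,9],"roll":0,"grip":1},{"slide":[-158,50,12],"roll":0,"grip":1},{"slide":[-195,70,15],"roll":0,"grip":1},{"slide":[-225,100,18],"roll":0,"grip":1},{"slide":[-243,130,18],"roll":0,"grip":1},{"slide":[-243,145,18],"roll":0,"grip":1},{"slide":[-243,160,18],"roll":0,"grip":1},{"slide":[-243,175,18],"roll":0,"grip":1},{"slide":[-243,180,18],"roll":0,"grip":1},{"slide":[-243,180,18],"roll":0,"grip":1},{"slide":[-243,180,18],"roll":0,"grip":1}]'
python3 - <<'E'
from h import *
T=H(hh,[[-.056,0.0,.118]])[0]; go(T)
im=snapshot("side");crop(im,"side","s28",(160,120,310,240),[],5)
E
```

```text
time: 28.23
tool_pos: [0.4961, -0.0113, 0.1252]
ee_rot: [-1.57, -0.0, -1.465]
wrist_force: [-0.1, -0.5, -0.4]
width: 0.0004
t 28.23 tcp [ 0.4961 -0.0113  0.1252] w 0.0004 F [-0.1 -0.5 -0.4]
slide [-1.7  7.2 -0.4]
jaw axis yaw deg -83.93 ydir [ 0.001 -0.    -1.   ]
```

```bash
python3 -m creep '[{"slide":[0,4,0],"roll":0,"grip":1},{"slide":[0,6,0],"roll":0,"grip":1},{"slide":[0,6,0],"roll":0,"grip":1}]'; python3 -m creep '[{"slide":[0,3,0],"roll":0,"grip":1},{"slide":[0,3,0],"roll":0,"grip":1}]';python3 -m creep '[{"slide":[0,3,0],"roll":0,"grip":1},{"slide":[0,3,0],"roll":0,"grip":1}]'
python3 - <<'E'
from h import *
T=H(hh,[[-.056,0.0,.118]])[0]; go(T)
im=snapshot("side");crop(im,"side","s29",(160,120,310,240),[],5)
E
```

```text
time: 28.53
tool_pos: [0.4973, -0.0119, 0.1217]
ee_rot: [-1.566, -0.001, -1.466]
wrist_force: [-2.5, 0.6, 9.0]
width: 0.0002
time: 28.7
tool_pos: [0.4974, -0.0119, 0.1213]
ee_rot: [-1.565, -0.001, -1.466]
wrist_force: [-5.9, 1.7, 18.4]
width: 0.0003
time: 28.87
tool_pos: [0.4983, -0.0118, 0.1206]
ee_rot: [-1.562, -0.002, -1.466]
wrist_force: [-7.9, 1.7, 26.4]
width: 0.0004
t 28.87 tcp [ 0.4983 -0.0118  0.1206] w 0.0004 F [-7.9  1.7 26.4]
slide [-2.5  2.6 -2.6]
jaw axis yaw deg -83.99 ydir [ 0.009 -0.001 -1.   ]
```

The cover is held but about 0.05 rad short of shut: 2 px high against the first picture, with the thumb home and a hard stop under load. I won't accept that, so I'll release the latch, look inside and close it again.

```bash
python3 -m creep '[{"slide":[0,-15,0],"roll":0,"grip":1},{"slide":[0,-45,0],"roll":0,"grip":1},{"slide":[20,-60,-25],"roll":0,"grip":1},{"slide":[40,-60,-45],"roll":0,"grip":1},{"slide":[46,-60,-51],"roll":0,"grip":1},{"slide":[46,-60,-51],"roll":0,"grip":1},{"slide":[46,-60,-51],"roll":0,"grip":1}]'
python3 - <<'E'
from h import *
T=H(hh,[[-.107,-.047,.081]])[0]; go(T)
E
```

```text
time: 29.5
tool_pos: [0.4502, -0.0628, 0.1722]
ee_rot: [-1.57, 0.001, -1.467]
wrist_force: [0.1, 1.1, 0.2]
width: 0.0001
t 29.5 tcp [ 0.4502 -0.0628  0.1722] w 0.0001 F [0.1 1.1 0.2]
slide [-1.1 91.2 -0.4]
jaw axis yaw deg -84.06 ydir [ 0.     0.001 -1.   ]
```

```bash
python3 -m creep '[{"slide":[-1,30,0],"roll":0,"grip":1},{"slide":[-1,60,0],"roll":0,"grip":1},{"slide":[-1,82,0],"roll":0,"grip":1},{"slide":[-1,90,0],"roll":0,"grip":1},{"slide":[-1,91,0],"roll":0,"grip":1},{"slide":[-9,91,0],"roll":0,"grip":1},{"slide":[-16,91,0],"roll":0,"grip":1},{"slide":[-22,91,0],"roll":0,"grip":1},{"slide":[-26,91,0],"roll":0,"grip":1},{"slide":[-26,91,0],"roll":0,"grip":1}]'
python3 - <<'E'
from h import *
T=H(hh,[[-.107,-.047,.081]])[0]; go(T)
im=snapshot("side");crop(im,"side","s30",(160,100,310,240),[],5)
E
```

```text
time: 30.33
tool_pos: [0.448, -0.036, 0.0825]
ee_rot: [-1.569, -0.0, -1.464]
wrist_force: [0.4, -0.2, 0.6]
width: 0.0006
t 30.33 tcp [ 0.448  -0.036   0.0825] w 0.0006 F [ 0.4 -0.2  0.6]
slide [25.7  1.6 -1. ]
jaw axis yaw deg -83.89 ydir [ 0.002 -0.    -1.   ]
```

```bash
python3 -m creep '[{"slide":[-3,0,0],"roll":0,"grip":1},{"slide":[-6,0,0],"roll":0,"grip":1},{"slide":[-8,0,0],"roll":0,"grip":1},{"slide":[-8,0,0],"roll":0,"grip":1}]'
python3 - <<'E'
from h import *
T=H(hh,[[-.107,-.047,.081]])[0]; go(T)
im=snapshot("side");crop(im,"side","s31",(160,100,310,240),[],5)
E
```

```text
time: 30.72
tool_pos: [0.4476, -0.034, 0.0831]
ee_rot: [-1.569, -0.012, -1.467]
wrist_force: [-0.6, -11.3, 3.3]
width: 0.0004
t 30.72 tcp [ 0.4476 -0.034   0.0831] w 0.0004 F [ -0.6 -11.3   3.3]
slide [27.7  2.4 -0.8]
jaw axis yaw deg -84.05 ydir [ 0.003 -0.011 -1.   ]
```

```bash
python3 -m creep '[{"slide":[-3,0,0],"roll":0,"grip":1},{"slide":[-5,0,0],"roll":0,"grip":1},{"slide":[-5,0,0],"roll":0,"grip":1}]'
python3 - <<'E'
from h import *
T=H(hh,[[-.107,-.047,.081]])[0]; go(T)
im=snapshot("side");crop(im,"side","s32",(160,100,310,240),[],5)
E
```

```text
time: 31.02
tool_pos: [0.4477, -0.0322, 0.0845]
ee_rot: [-1.568, -0.018, -1.468]
wrist_force: [-1.3, -18.8, 7.2]
width: 0.0005
t 31.02 tcp [ 0.4477 -0.0322  0.0845] w 0.0005 F [ -1.3 -18.8   7.2]
slide [29.5  4.  -1.1]
jaw axis yaw deg -84.1 ydir [ 0.005 -0.018 -1.   ]
```

```bash
python3 - <<'E'
from h import *
im=snapshot("side")[:,:,::-1]; a=cv2.imread("pics/side0.png")
x0,y0,x1,y1=240,165,275,195
f=lambda k:cv2.resize(k,(400,343),interpolation=cv2.INTER_LANCZOS4)
s20=cv2.imread("pics/s21.png"); s20=s20[(y0-60)*3:(y1-60)*3,(x0-130)*3:(x1-130)*3]
s28=cv2.imread("pics/s28.png"); s28=s28[(y0-120)*5:(y1-120)*5,(x0-160)*5:(x1-160)*5]
o=cv2.vconcat([cv2.hconcat([f(a[y0:y1,x0:x1]),f(s20)]),cv2.hconcat([f(s28),f(im[y0:y1,x0:x1])])])
cv2.imwrite("pics/c4.png",cv2.resize(o,(700,600)))
E
python3 -m creep '[{"slide":[8,0,0],"roll":0,"grip":1},{"slide":[8,5,0],"roll":0,"grip":1},{"slide":[8,5,0],"roll":0,"grip":1},{"slide":[2,5,0],"roll":0,"grip":1},{"slide":[-4,5,0],"roll":0,"grip":1},{"slide":[-8,5,0],"roll":0,"grip":1},{"slide":[-8,5,0],"roll":0,"grip":1}]'
python3 - <<'E'
from h import *
T=H(hh,[[-.107,-.047,.081]])[0]; go(T)
E
```

```text
time: 31.7
tool_pos: [0.4509, -0.0305, 0.085]
ee_rot: [-1.559, -0.034, -1.469]
wrist_force: [-3.5, -31.2, 26.8]
width: 0.0006
t 31.7 tcp [ 0.4509 -0.0305  0.085 ] w 0.0006 F [ -3.5 -31.2  26.8]
slide [30.7  5.  -4.5]
jaw axis yaw deg -84.16 ydir [ 0.015 -0.033 -0.999]
```

```bash
python3 - <<'E'
from h import *
im=snapshot("side"); o,p,R=st()
q=lambda d:np.array([p+R[:,0]*d,p+R[:,0]*d-R[:,1]*.03])
cu=[(q(0),(0,0,255)),(H(hh,box(-.114,-.096,-.015,.015,.088)),(0,255,0)),(H(hh,box(-.114,-.096,-.015,.015,.07)),(0,255,0))]
crop(im,"side","s33",(240,140,300,200),cu,10)
crop(im,"side","s34",(240,140,300,200),[],10)
E
cat >> h.py <<'E'
def sh(B,roi,cam="side",k=8):
    A=cv2.imread(f"pics/{cam}0.png")[:,:,::-1]
    f=lambda q,s:cv2.resize(q,None,fx=s,fy=s,interpolation=cv2.INTER_CUBIC)
    g=lambda q:cv2.cvtColor(np.ascontiguousarray(q),cv2.COLOR_RGB2GRAY).astype(np.float32)
    x0,y0,x1,y1=roi; T=f(g(A)[y0:y1,x0:x1],k); S=f(g(B)[y0-6:y1+6,x0-6:x1+6],k); r=cv2.matchTemplate(S,T,cv2.TM_CCOEFF_NORMED); _,m,_,l=cv2.minMaxLoc(r); return round(float(m),3),np.array(l)/k-6
E
python3 - <<'E'
from h import *
im=snapshot("side"); t=snapshot("top")
print("thumb",sh(im,(254,183,270,196)),"cover",sh(im,(208,192,230,208)),"plung",sh(im,(230,190,252,215)))
L=H(hh,[[-.105,0,.088],[-.105,.004,.088]]); print("4mm latch",np.diff(w2p("side",L),axis=0),np.diff(w2p("top",L),axis=0))
go([0,0,0])
E
```

```text
thumb (0.973, array([ 0.   , -0.125])) cover (0.954, array([-1., -2.])) plung (0.945, array([ 0.   , -0.125]))
4mm latch [[-0.74055834  0.84216782]] [[-1.52485484  0.1655283 ]]
t 31.85 tcp [ 0.451  -0.0302  0.0853] w 0.0005 F [ -4.9 -31.5  25.6]
slide [ -78.6   77.3 -446.6]
jaw axis yaw deg -84.18 ydir [ 0.015 -0.031 -0.999]
```

```bash
python3 -m creep '[{"slide":[6,-3,0],"roll":0,"grip":1},{"slide":[15,-6,0],"roll":0,"grip":1},{"slide":[20,-30,0],"roll":0,"grip":1},{"slide":[20,-60,0],"roll":0,"grip":1},{"slide":[20,-60,0],"roll":0,"grip":1}]' | tail -3
python3 - <<'E'
from h import *
def emb(fn,roi):
    c=cv2.imread(fn)[:,:,::-1]; B=np.zeros((384,512,3),np.uint8); x0,y0,x1,y1=roi; B[y0:y1,x0:x1]=cv2.resize(c,(x1-x0,y1-y0),interpolation=cv2.INTER_AREA); return B
for n,r in dict(s7=(140,80,320,240),s20=(130,60,310,240),s22=(130,60,310,240),s23=(130,60,310,240),s24=(130,60,310,240),s26=(160,120,310,240),s27=(160,120,310,240),s29=(160,120,310,240)).items():
    B=emb(f"pics/{n}.png",r); print(n,"thumb",sh(B,(254,176,272,196)),"cover",sh(B,(208,192,230,208)),"plg",sh(B,(230,190,252,215))[1])
im=snapshot("side"); print(sh(im,(254,176,272,196)),sh(im,(208,192,230,208)))
crop(im,"side","s35",(160,120,310,240),[],5)
E
```

```text
ee_rot: [-1.562, -0.001, -1.467]
wrist_force: [0.8, -0.3, 0.8]
width: 0.0001
s7 thumb (0.858, array([-0.875,  0.875])) cover (0.932, array([-3.25, -6.  ])) plg [ 0.    -0.125]
s20 thumb (0.968, array([0., 0.])) cover (0.362, array([-1.125, -6.   ])) plg [0.375 0.25 ]
s22 thumb (0.928, array([-0.125,  0.125])) cover (0.415, array([-1.5, -6. ])) plg [0.125 0.   ]
s23 thumb (0.934, array([0., 0.])) cover (0.921, array([-3.  , -5.75])) plg [0. 0.]
s24 thumb (0.953, array([ 0.   , -0.125])) cover (0.958, array([-0.625, -1.375])) plg [ 0.    -0.125]
s26 thumb (0.949, array([-0.125,  0.   ])) cover (0.951, array([-0.625, -1.75 ])) plg [ 0.    -0.125]
s27 thumb (0.948, array([ 0.   , -0.125])) cover (0.956, array([-1., -2.])) plg [ 0.    -0.125]
s29 thumb (0.958, array([ 0.125, -0.25 ])) cover (0.957, array([-0.875, -1.75 ])) plg [ 0.    -0.125]
(0.936, array([ 0.  , -0.25])) (0.951, array([-1., -2.]))
```

Run:
```python
from h import *
T=H(hh,[[-.060,0.0,.15]])[0]; print(T); go(T)
```

```text
[ 0.49152668 -0.01005263  0.15      ]
t 32.32 tcp [ 0.4491 -0.036   0.1391] w 0.0004 F [-0.4 -0.1 -1.2]
slide [-21.4 -10.7  44.9]
jaw axis yaw deg -84.0 ydir [ 0.006 -0.    -1.   ]
```

```bash
python3 -m creep '[{"slide":[-5,-15,0],"roll":0,"grip":1},{"slide":[-15,-15,15],"roll":0,"grip":1},{"slide":[-21,-15,35],"roll":0,"grip":1},{"slide":[-21,-12,45],"roll":0,"grip":1},{"slide":[-21,0,45],"roll":0,"grip":1},{"slide":[-21,12,45],"roll":0,"grip":1},{"slide":[-21,15,45],"roll":0,"grip":1},{"slide":[-21,15,45],"roll":0,"grip":1}]'|head -2; for i in 1; do :; done; python3 -m creep '[{"slide":[0,5,0],"roll":0,"grip":1},{"slide":[0,10,0],"roll":0,"grip":1},{"slide":[0,10,0],"roll":0,"grip":1},{"slide":[0,10,0],"roll":0,"grip":1}]'
python3 - <<'E'
from h import *
T=H(hh,[[-.060,0.0,.114]])[0]; go(T)
E
```

```text
time: 32.98
tool_pos: [0.4889, -0.0103, 0.1202]
time: 33.32
tool_pos: [0.4898, -0.0102, 0.1197]
ee_rot: [-1.566, -0.0, -1.466]
wrist_force: [-12.8, 2.2, 36.1]
width: 0.0007
t 33.32 tcp [ 0.4898 -0.0102  0.1197] w 0.0007 F [-12.8   2.2  36.1]
slide [-0.   5.7  1.7]
jaw axis yaw deg -83.98 ydir [ 0.005  0.    -1.   ]
```

```bash
python3 -m creep '[{"slide":[0,3,1],"roll":0,"grip":1},{"slide":[0,6,2],"roll":0,"grip":1},{"slide":[0,6,2],"roll":0,"grip":1}]'
python3 - <<'E'
from h import *
im=snapshot("side"); print("thumb",sh(im,(254,183,272,196)),"cover",sh(im,(208,192,230,208)))
crop(im,"side","s36",(160,120,310,240),[(covrect(0),(0,0,255))],5)
E
```

```text
time: 33.57
tool_pos: [0.4901, -0.0103, 0.1191]
ee_rot: [-1.568, -0.001, -1.466]
wrist_force: [-28.0, 2.8, 61.4]
width: 0.0004
thumb (0.989, array([0., 0.])) cover (0.952, array([-0.625, -1.5  ]))
```

```bash
python3 -m creep '[{"slide":[0,-10,0],"roll":0,"grip":1},{"slide":[0,-30,0],"roll":0,"grip":0.8},{"slide":[0,-55,-15],"roll":0,"grip":0.5},{"slide":[0,-55,-42],"roll":0,"grip":0.4},{"slide":[0,-55,-47],"roll":0,"grip":0.4},{"slide":[0,-55,-47],"roll":0,"grip":0.4},{"slide":[0,-55,-47],"roll":0,"grip":0.4},{"slide":[0,-55,-47],"roll":0,"grip":0.4},{"slide":[0,-55,-47],"roll":0,"grip":0.4}]'
python3 - <<'E'
from h import *
im=snapshot("side"); print("thumb",sh(im,(254,183,272,196)),"cover",sh(im,(208,192,230,208)))
T=H(hh,[[-.107,0.0,.082]])[0]; go(T)
E
```

```text
time: 34.37
tool_pos: [0.4451, -0.0151, 0.1592]
ee_rot: [-1.573, 0.001, -1.466]
wrist_force: [-0.8, 0.1, 0.4]
width: 0.0503
thumb (0.975, array([ 0.   , -0.125])) cover (0.945, array([-1.  , -2.25]))
t 34.42 tcp [ 0.4452 -0.0151  0.1594] w 0.0539 F [-1.3  0.1 -0.4]
slide [-0.1 77.4 -0.3]
jaw axis yaw deg -83.98 ydir [-0.002  0.    -1.   ]
```

```bash
python3 -m creep '[{"slide":[0,30,0],"roll":0,"grip":0.4},{"slide":[0,60,0],"roll":0,"grip":0.4},{"slide":[0,74,0],"roll":0,"grip":0.4},{"slide":[0,78,0],"roll":0,"grip":0.4},{"slide":[0,78,0],"roll":0,"grip":0.4},{"slide":[0,78,0],"roll":0,"grip":0.8},{"slide":[0,78,0],"roll":0,"grip":0.8},{"slide":[0,78,0],"roll":0,"grip":0.8},{"slide":[0,78,0],"roll":0,"grip":0.8}]'
python3 - <<'E'
from h import *
im=snapshot("side"); print("thumb",sh(im,(254,183,272,196)),"cover",sh(im,(208,192,230,208)))
T=H(hh,[[-.107,0.0,.082]])[0]; go(T); crop(im,"side","s37",(230,120,300,200),[],8)
E
```

```text
time: 35.17
tool_pos: [0.4459, -0.014, 0.0837]
ee_rot: [-1.568, 0.002, -1.466]
wrist_force: [-0.3, 7.8, 3.0]
width: 0.0332
thumb (0.835, array([-0.125,  0.375])) cover (0.943, array([-1.  , -2.25]))
t 35.22 tcp [ 0.4457 -0.0123  0.0837] w 0.0295 F [-0.1  7.1  4.5]
slide [ 2.5  1.7 -1.2]
jaw axis yaw deg -83.98 ydir [ 0.002  0.006 -1.   ]
```

```bash
python3 -m creep '[{"slide":[-2,0,0],"roll":0,"grip":0.8},{"slide":[-4,0,0],"roll":0,"grip":0.8},{"slide":[-6,0,0],"roll":0,"grip":0.8},{"slide":[-6,0,0],"roll":0,"grip":0.8}]'
python3 - <<'E'
from h import *
T=H(hh,[[-.107,0.0,.082]])[0]; go(T)
E
python3 -m creep '[{"slide":[-3,0,0],"roll":0,"grip":0.8},{"slide":[-5,0,0],"roll":0,"grip":0.8},{"slide":[-5,0,0],"roll":0,"grip":0.8}]'
python3 - <<'E'
from h import *
im=snapshot("side"); print("cover",sh(im,(208,192,230,208)))
T=H(hh,[[-.107,0.0,.082]])[0]; go(T)
E
```

```text
time: 35.55
tool_pos: [0.4458, -0.012, 0.0837]
ee_rot: [-1.568, -0.007, -1.466]
wrist_force: [2.2, -5.6, 2.6]
width: 0.0291
t 35.55 tcp [ 0.4458 -0.012   0.0837] w 0.0291 F [ 2.2 -5.6  2.6]
slide [ 2.8  1.7 -1.3]
jaw axis yaw deg -84.01 ydir [ 0.004 -0.007 -1.   ]
time: 35.8
tool_pos: [0.4457, -0.0118, 0.0836]
ee_rot: [-1.568, -0.018, -1.467]
wrist_force: [1.8, -18.0, 0.0]
width: 0.0292
cover (0.944, array([-1.  , -2.25]))
t 35.85 tcp [ 0.4457 -0.0118  0.0836] w 0.029 F [  2.5 -17.9  -0.2]
slide [ 3.   1.6 -1.2]
jaw axis yaw deg -84.08 ydir [ 0.005 -0.017 -1.   ]
```

```bash
python3 -m creep '[{"slide":[-3,0,0],"roll":0,"grip":0.8},{"slide":[-6,0,0],"roll":0,"grip":0.8},{"slide":[-9,0,0],"roll":0,"grip":0.8},{"slide":[-9,0,0],"roll":0,"grip":0.8}]'
python3 - <<'E'
from h import *
im=snapshot("side"); print("cover",sh(im,(208,192,230,208)))
T=H(hh,[[-.107,0.0,.082]])[0]; go(T)
E
```

```text
time: 36.18
tool_pos: [0.4456, -0.0114, 0.0835]
ee_rot: [-1.568, -0.036, -1.469]
wrist_force: [4.1, -38.7, -4.2]
width: 0.0293
cover (0.944, array([-1.  , -2.25]))
t 36.23 tcp [ 0.4456 -0.0114  0.0834] w 0.0292 F [  5.1 -37.9  -4.9]
slide [ 3.4  1.6 -1.1]
jaw axis yaw deg -84.2 ydir [ 0.006 -0.036 -0.999]
```

```bash
python3 -m creep '[{"slide":[15,0,0],"roll":0,"grip":0.8},{"slide":[15,0,0],"roll":0,"grip":0.4},{"slide":[15,0,0],"roll":0,"grip":0.4},{"slide":[15,-10,0],"roll":0,"grip":0.4},{"slide":[15,-45,0],"roll":0,"grip":0.4},{"slide":[15,-80,0],"roll":0,"grip":0.4},{"slide":[40,-120,0],"roll":0,"grip":0.4},{"slide":[80,-150,0],"roll":0,"grip":0.4},{"slide":[120,-180,0],"roll":0,"grip":0.4},{"slide":[160,-200,0],"roll":0,"grip":0.4},{"slide":[200,-200,0],"roll":0,"grip":0.4},{"slide":[240,-200,0],"roll":0,"grip":0.4},{"slide":[280,-200,0],"roll":0,"grip":0.4},{"slide":[280,-200,0],"roll":0,"grip":0.4}]'
python3 - <<'E'
from h import *
t=snapshot("top")[:,:,::-1]; t0=cv2.imread("pics/top0.png"); s=snapshot("side"); s0=cv2.imread("pics/side0.png")
print("thumb",sh(s,(254,178,272,196)),"cover",sh(s,(208,192,230,208)),"thumb top",sh(t[:,:,::-1],(252,190,276,208),"top")); cv2.imwrite("pics/side1.png",s[:,:,::-1]); cv2.imwrite("pics/top1.png",t)
f=lambda k:cv2.resize(k,(400,300),interpolation=cv2.INTER_LANCZOS4)
a=(245,182,285,212); b=(240,168,272,192); c=lambda k,r:f(k[r[1]:r[3],r[0]:r[2]])
cv2.imwrite("pics/c5.png",cv2.vconcat([cv2.hconcat([c(t0,a),c(t,a)]),cv2.hconcat([c(s0,b),c(s[:,:,::-1],b)])]))
E
```

```text
time: 37.4
tool_pos: [0.4722, -0.2774, 0.2825]
ee_rot: [-1.572, -0.002, -1.469]
wrist_force: [-0.1, -0.0, -0.0]
width: 0.0563
thumb (0.994, array([0., 0.])) cover (0.943, array([-1.  , -2.25])) thumb top (0.999, array([0., 0.]))
```

Run:
```python
from h import *
def inv(p):
    d=p[:2]-np.array(hh[:2]); c,s=np.cos(hh[2]),np.sin(hh[2]); return np.round([c*d[0]+s*d[1],-s*d[0]+c*d[1]],4)
for n,(u,v) in dict(darkL=(245+155/10,182+60/10),darkR=(245+200/10,182+60/10),stemL=(245+133/10,187),stemR=(245+170/10,195),newL=(245+132/10,187),newR=(245+200/10,187),thumbL=(245+130/10,199),thumbR=(245+248/10,197)).items(): print(n,inv(p2w("top",(u-.5,v-.5),.085)))
t0=cv2.imread("pics/top0.png"); t1=cv2.imread("pics/top1.png"); t20=cv2.imread("pics/t20.png")
x0,y0,x1,y1=250,178,275,200
f=lambda k:cv2.resize(k,(260,230),interpolation=cv2.INTER_NEAREST)
A=f(t0[y0:y1,x0:x1]);B=f(t1[y0:y1,x0:x1]);C=f(cv2.resize(t20,None,fx=.2,fy=.2,interpolation=cv2.INTER_AREA)[y0-70:y1-70,x0-180:x1-180])
g=lambda k:cv2.convertScaleAbs(k,alpha=1.6,beta=-110)
cv2.imwrite("pics/c6.png",cv2.vconcat([cv2.hconcat([A,C,B]),cv2.hconcat([g(A),g(C),g(B)])]))
```

```text
darkL [-0.075   0.0073]
darkR [-0.0763 -0.0044]
stemL [-0.0718  0.0127]
stemR [-0.0937  0.0054]
newL [-0.0717  0.013 ]
newR [-0.0737 -0.0047]
thumbL [-0.103   0.0169]
thumbR [-0.1011 -0.0143]
```

Run:
```python
from h import *
T=H(hh,[[-.107,0.0,.16]])[0]; go(T)
```

```text
t 37.5 tcp [ 0.4721 -0.2754  0.2816] w 0.0565 F [ 0.8 -0.7 -0.6]
slide [-261.8  121.8   -0.5]
jaw axis yaw deg -84.16 ydir [-0.002  0.001 -1.   ]
```

```bash
python3 -m creep '[{"slide":[-40,0,0],"roll":0,"grip":0.4},{"slide":[-80,15,0],"roll":0,"grip":0.4},{"slide":[-120,35,0],"roll":0,"grip":0.4},{"slide":[-160,55,0],"roll":0,"grip":0.4},{"slide":[-200,75,0],"roll":0,"grip":0.4},{"slide":[-235,95,0],"roll":0,"grip":0.4},{"slide":[-258,120,0],"roll":0,"grip":0.4},{"slide":[-262,140,-0.5],"roll":0,"grip":0.4},{"slide":[-262,165,-0.5],"roll":0,"grip":0.4},{"slide":[-262,185,-0.5],"roll":0,"grip":0.4},{"slide":[-262,198,-0.5],"roll":0,"grip":0.4},{"slide":[-262,198,-0.5],"roll":0,"grip":0.4},{"slide":[-262,198,-0.5],"roll":0,"grip":0.8},{"slide":[-262,198,-0.5],"roll":0,"grip":0.8},{"slide":[-262,198,-0.5],"roll":0,"grip":0.8},{"slide":[-262,198,-0.5],"roll":0,"grip":0.8},{"slide":[-262,198,-0.5],"roll":0,"grip":0.8}]';python3 -m creep '[{"slide":[4,0,0],"roll":0,"grip":0.8},{"slide":[8,0,0],"roll":0,"grip":0.8},{"slide":[12,0,0],"roll":0,"grip":0.8},{"slide":[12,0,0],"roll":0,"grip":0.8}]'
python3 - <<'E'
from h import *
im=snapshot("side"); print("cover",sh(im,(208,192,230,208)))
T=H(hh,[[-.107,0.0,.082]])[0]; go(T)
E
```

```text
time: 38.92
tool_pos: [0.445, -0.0124, 0.0857]
ee_rot: [-1.568, 0.002, -1.466]
wrist_force: [-0.7, 2.8, 3.9]
width: 0.0286
time: 39.25
tool_pos: [0.4451, -0.0131, 0.0854]
ee_rot: [-1.569, 0.027, -1.464]
wrist_force: [-2.8, 30.4, 8.1]
width: 0.0287
cover (0.944, array([-1.  , -2.25]))
t 39.3 tcp [ 0.4451 -0.0131  0.0854] w 0.0288 F [-2.8 30.1  7.9]
slide [ 1.9  3.4 -0.5]
jaw axis yaw deg -83.85 ydir [-0.001  0.027 -1.   ]
```

```bash
python3 -m creep '[{"slide":[4,0,0],"roll":0,"grip":0.8},{"slide":[8,0,0],"roll":0,"grip":0.8},{"slide":[12,0,0],"roll":0,"grip":0.8},{"slide":[12,0,0],"roll":0,"grip":0.8}]'
python3 - <<'E'
from h import *
im=snapshot("side"); print("cover",sh(im,(208,192,230,208)))
T=H(hh,[[-.107,0.0,.082]])[0]; go(T)
E
```

```text
time: 39.63
tool_pos: [0.445, -0.0137, 0.0849]
ee_rot: [-1.569, 0.052, -1.461]
wrist_force: [-3.3, 56.0, 11.0]
width: 0.0289
cover (0.943, array([-1.  , -2.25]))
t 39.68 tcp [ 0.445  -0.0137  0.0849] w 0.0288 F [-4.4 55.5 12. ]
slide [ 1.4  2.9 -0.4]
jaw axis yaw deg -83.68 ydir [-0.004  0.052 -0.999]
```

```bash
python3 -m creep '[{"slide":[-15,0,0],"roll":0,"grip":0.8},{"slide":[-28,0,0],"roll":0,"grip":0.8},{"slide":[-40,0,0],"roll":0,"grip":0.8},{"slide":[-48,0,0],"roll":0,"grip":0.8},{"slide":[-48,0,0],"roll":0,"grip":0.8}]'
python3 - <<'E'
from h import *
im=snapshot("side"); print("cover",sh(im,(208,192,230,208)))
T=H(hh,[[-.107,0.0,.082]])[0]; go(T); crop(im,"side","s38",(230,120,300,200),[],8)
E
```

```text
time: 40.1
tool_pos: [0.4445, -0.0108, 0.0842]
ee_rot: [-1.57, -0.05, -1.469]
wrist_force: [7.6, -54.2, -12.2]
width: 0.0294
cover (0.942, array([-1.  , -2.25]))
t 40.15 tcp [ 0.4444 -0.0108  0.0842] w 0.0291 F [  8.3 -52.5 -13.7]
slide [ 4.   2.4 -0.1]
jaw axis yaw deg -84.21 ydir [ 0.005 -0.048 -0.999]
```

```bash
python3 -m creep '[{"slide":[24,0,0],"roll":0,"grip":0.8},{"slide":[24,0,0],"roll":0,"grip":0.5},{"slide":[24,0,0],"roll":0,"grip":0.4},{"slide":[24,-15,0],"roll":0,"grip":0.4},{"slide":[24,-50,0],"roll":0,"grip":0.7},{"slide":[24,-70,15],"roll":0,"grip":1},{"slide":[24,-70,40],"roll":0,"grip":1},{"slide":[24,-60,47],"roll":0,"grip":1},{"slide":[24,-60,47],"roll":0,"grip":1},{"slide":[24,-60,47],"roll":0,"grip":1},{"slide":[24,-60,47],"roll":0,"grip":1}]'
python3 - <<'E'
from h import *
im=snapshot("side"); print("cover",sh(im,(208,192,230,208)),"thumb",sh(im,(254,183,272,196)))
T=H(hh,[[-.060,0.0,.122]])[0]; go(T)
E
```

```text
time: 41.07
tool_pos: [0.4893, -0.0081, 0.1428]
ee_rot: [-1.575, 0.0, -1.466]
wrist_force: [0.6, 0.4, -0.4]
width: 0.0058
cover (0.952, array([-1.   , -2.125])) thumb (0.986, array([0., 0.]))
t 41.12 tcp [ 0.4896 -0.0082  0.1432] w 0.0027 F [ 0.3  0.  -0.5]
slide [ 2.  21.2  1.8]
jaw axis yaw deg -83.98 ydir [-0.003 -0.    -1.   ]
```

```bash
python3 -m creep '[{"slide":[0,10,1],"roll":0,"grip":1},{"slide":[0,18,1],"roll":0,"grip":1},{"slide":[0,22,1],"roll":0,"grip":1},{"slide":[0,26,1],"roll":0,"grip":1},{"slide":[0,30,1],"roll":0,"grip":1},{"slide":[0,34,1],"roll":0,"grip":1},{"slide":[0,37,1],"roll":0,"grip":1},{"slide":[0,40,1],"roll":0,"grip":1},{"slide":[0,40,1],"roll":0,"grip":1}]'
python3 - <<'E'
from h import *
im=snapshot("side"); print("cover",sh(im,(208,192,230,208)),"thumb",sh(im,(254,183,272,196)))
E
python3 -m creep '[{"slide":[0,3,1],"roll":0,"grip":1},{"slide":[0,3,1],"roll":0,"grip":1},{"slide":[0,3,1],"roll":0,"grip":1},{"slide":[0,3,1],"roll":0,"grip":1},{"slide":[0,3,1],"roll":0,"grip":1},{"slide":[0,3,1],"roll":0,"grip":1},{"slide":[0,3,1],"roll":0,"grip":1},{"slide":[0,3,1],"roll":0,"grip":1},{"slide":[0,3,1],"roll":0,"grip":1},{"slide":[0,3,1],"roll":0,"grip":1},{"slide":[0,3,1],"roll":0,"grip":1},{"slide":[0,3,1],"roll":0,"grip":1}]'
python3 - <<'E'
from h import *
im=snapshot("side"); print("cover",sh(im,(208,192,230,208)),"thumb",sh(im,(254,183,272,196)))
E
```

```text
time: 41.87
tool_pos: [0.4921, -0.0078, 0.1196]
ee_rot: [-1.564, -0.002, -1.465]
wrist_force: [-26.6, 3.9, 62.1]
width: 0.0005
cover (0.949, array([-0.75, -1.5 ])) thumb (0.987, array([0., 0.]))
time: 42.92
tool_pos: [0.4922, -0.0078, 0.1193]
ee_rot: [-1.565, -0.002, -1.465]
wrist_force: [-33.8, 3.7, 73.0]
width: 0.0001
cover (0.948, array([-0.75, -1.5 ])) thumb (0.987, array([0., 0.]))
```

```bash
python3 -m creep '[{"slide":[0,-25,0],"roll":0,"grip":1},{"slide":[0,-60,0],"roll":0,"grip":1},{"slide":[0,-60,-30],"roll":0,"grip":1},{"slide":[0,-60,-30],"roll":0,"grip":1}]' | tail -2
python3 - <<'E'
import cv2
a=cv2.imread("pics/s14.png")[80:480,10:370]; b=cv2.imread("pics/t20.png")[110:340,330:690]; b2=cv2.imread("pics/s22.png")[150:420,120:400]
a=cv2.resize(a,None,fx=1.1,fy=1.1); b=cv2.resize(b,None,fx=1.1,fy=1.1)
cv2.imwrite("pics/c7.png",a); cv2.imwrite("pics/c8.png",cv2.resize(b,None,fx=1.9,fy=1.9,interpolation=cv2.INTER_CUBIC)); cv2.imwrite("pics/c9.png",cv2.resize(b2,None,fx=2,fy=2,interpolation=cv2.INTER_CUBIC))
E
```

```text
wrist_force: [-0.1, -0.1, 0.1]
width: 0.0005
```

Plan: free the jam by pressing the closed fingers back against the hood's front wall (right of the thumb) and dragging up. This loads the cover in its natural opening direction.

Run:
```python
from h import *
T=H(hh,[[-.086,-.05,.150]])[0]; go(T); T[2]=.092; go(T)
```

```text
t 43.3 tcp [ 0.4612 -0.0114  0.1633] w 0.0005 F [-0.1 -0.1  0.1]
slide [51.8 13.4  4.3]
jaw axis yaw deg -83.99 ydir [ 0.002 -0.001 -1.   ]
t 43.3 tcp [ 0.4612 -0.0114  0.1633] w 0.0005 F [-0.1 -0.1  0.1]
slide [51.7 71.4  4.2]
jaw axis yaw deg -83.99 ydir [ 0.002 -0.001 -1.   ]
```

```bash
python3 -m creep '[{"slide":[26,0,2],"roll":0,"grip":1},{"slide":[50,5,4],"roll":0,"grip":1},{"slide":[52,25,4],"roll":0,"grip":1},{"slide":[52,50,4],"roll":0,"grip":1},{"slide":[52,68,4],"roll":0,"grip":1},{"slide":[52,71,4],"roll":0,"grip":1},{"slide":[52,71,8],"roll":0,"grip":1},{"slide":[52,71,12],"roll":0,"grip":1},{"slide":[52,71,16],"roll":0,"grip":1},{"slide":[52,71,20],"roll":0,"grip":1},{"slide":[52,71,20],"roll":0,"grip":1}]'
python3 - <<'E'
from h import *
im=snapshot("side"); print("cover",sh(im,(208,192,230,208)),"thumb",sh(im,(254,183,272,196)))
T=H(hh,[[-.086,-.05,.092]])[0]; go(T); crop(im,"side","s40",(160,100,310,240),[],4)
E
```

```text
time: 44.22
tool_pos: [0.4819, -0.0615, 0.0906]
ee_rot: [-1.589, -0.0, -1.466]
wrist_force: [-19.1, -2.0, 8.7]
width: 0.0006
cover (0.953, array([-0.875, -2.   ])) thumb (0.983, array([0., 0.]))
t 44.27 tcp [ 0.4819 -0.0615  0.0906] w 0.0009 F [-18.9  -2.    6.8]
slide [ -0.2  -1.2 -11.1]
jaw axis yaw deg -83.97 ydir [-0.017 -0.002 -1.   ]
```

```bash
python3 -m creep '[{"slide":[0,0,5],"roll":0,"grip":1},{"slide":[0,0,10],"roll":0,"grip":1},{"slide":[0,0,12],"roll":0,"grip":1},{"slide":[0,-4,12],"roll":0,"grip":1},{"slide":[0,-8,12],"roll":0,"grip":1},{"slide":[0,-12,12],"roll":0,"grip":1}]'
python3 - <<'E'
from h import *
im=snapshot("side"); print("cover",sh(im,(208,192,230,208)),"thumb",sh(im,(254,183,272,196)))
T=H(hh,[[-.086,-.05,.092]])[0]; go(T)
E
```

```text
time: 44.77
tool_pos: [0.482, -0.0609, 0.0927]
ee_rot: [-1.618, 0.003, -1.467]
wrist_force: [-26.5, -6.8, -19.4]
width: 0.0004
cover (0.946, array([-1.   , -2.125])) thumb (0.955, array([ 0.   , -0.125]))
t 44.82 tcp [ 0.482  -0.0608  0.0928] w 0.0004 F [-30.3  -6.8 -11.1]
slide [  0.5   1.4 -11.2]
jaw axis yaw deg -84.06 ydir [-0.047 -0.002 -0.999]
```

```bash
python3 -m creep '[{"slide":[0,0,6],"roll":0,"grip":1},{"slide":[0,0,12],"roll":0,"grip":1},{"slide":[0,-5,15],"roll":0,"grip":1},{"slide":[0,-10,15],"roll":0,"grip":1},{"slide":[0,-15,15],"roll":0,"grip":1}]'
python3 - <<'E'
from h import *
im=snapshot("side"); print("cover",sh(im,(208,192,230,208)),"thumb",sh(im,(254,183,272,196)))
T=H(hh,[[-.086,-.05,.092]])[0]; go(T)
E
```

```text
time: 45.23
tool_pos: [0.4883, -0.0605, 0.1116]
ee_rot: [-1.639, 0.003, -1.469]
wrist_force: [-56.1, -6.7, 22.7]
width: 0.0006
cover (0.779, array([-6., -6.])) thumb (0.95, array([0.125, 0.125]))
t 45.28 tcp [ 0.4894 -0.0604  0.1141] w 0.0003 F [-59.6  -5.6  27.1]
slide [  0.3  23.3 -17.2]
jaw axis yaw deg -84.14 ydir [-0.065 -0.004 -0.998]
```

```bash
python3 -m creep '[{"slide":[0,-5,-20],"roll":0,"grip":1},{"slide":[0,-10,-45],"roll":0,"grip":1},{"slide":[0,-30,-55],"roll":0,"grip":1},{"slide":[0,-30,-55],"roll":0,"grip":1}]'
python3 - <<'E'
from h import *
im=snapshot("side"); print("thumb",sh(im,(254,178,272,196)))
T=H(hh,[[-.086,-.05,.092]])[0]; go(T); crop(im,"side","s41",(130,60,310,240),[],4)
E
```

```text
time: 45.62
tool_pos: [0.4622, -0.0644, 0.1525]
ee_rot: [-1.562, -0.003, -1.466]
wrist_force: [1.0, 0.2, 1.1]
width: 0.0005
thumb (0.947, array([ 0.   , -0.125]))
t 45.67 tcp [ 0.4629 -0.0643  0.1512] w 0.0001 F [0.6 0.5 0.2]
slide [-1.1 59.3  7.6]
jaw axis yaw deg -84.0 ydir [ 0.009 -0.002 -1.   ]
```

The upward drag freed the jam and the cover is springing open. The cans are still upright (caps at side px ~(243,157), (229,171), (214,186)). I'll go behind again and close much more slowly over the last part.

```bash
python3 -m creep '[{"slide":[0,-40,0],"roll":0,"grip":1},{"slide":[0,-80,0],"roll":0,"grip":1},{"slide":[0,-112,0],"roll":0,"grip":1},{"slide":[0,-112,0],"roll":0,"grip":1},{"slide":[0,-112,0],"roll":0,"grip":1}]' | tail -1
python3 - <<'E'
from h import *
im=snapshot("side"); crop(im,"side","s42",(130,60,310,240),[(covrect(1.75),(0,0,255))]+[(circ(H(hh,[[-.004,yy,0]])[0],.023,.1),(0,0,255)) for yy in(-.056,.016,.088)],3)
T=H(hh,[[.165,0.0,.262]])[0]; go(T)
E
```

```text
width: 0.0006
t 46.13 tcp [ 0.462  -0.0637  0.2597] w 0.0003 F [-0.5 -0.6 -0.3]
slide [-49.9  -1.8 260.1]
jaw axis yaw deg -83.95 ydir [ 0.002 -0.    -1.   ]
```

```bash
python3 -m creep '[{"slide":[0,40,-8],"roll":0,"grip":1},{"slide":[0,80,-14],"roll":0,"grip":1},{"slide":[0,120,-14],"roll":0,"grip":1},{"slide":[0,155,-14],"roll":0,"grip":1},{"slide":[0,175,-14],"roll":0,"grip":1},{"slide":[0,177,-14],"roll":0,"grip":1},{"slide":[-10,177,-14],"roll":0,"grip":1},{"slide":[-20,177,-14],"roll":0,"grip":1},{"slide":[-28,177,-14],"roll":0,"grip":1},{"slide":[-36,177,-14],"roll":0,"grip":1},{"slide":[-36,177,-14],"roll":0,"grip":1}]'
python3 - <<'E'
from h import *
im=snapshot("side"); print("thumb",sh(im,(254,183,272,196)))
T=H(hh,[[-.107,-.047,.082]])[0]; go(T); crop(im,"side","s43",(230,140,300,210),[],8)
E
```

```text
time: 47.05
tool_pos: [0.4444, -0.0287, 0.0843]
ee_rot: [-1.567, -0.003, -1.464]
wrist_force: [1.2, -2.2, 0.7]
width: 0.0004
thumb (0.954, array([-0.125,  0.125]))
t 47.1 tcp [ 0.4444 -0.0293  0.0842] w 0.0006 F [ 1.1 -3.4  1.6]
slide [32.7  2.3  1.8]
jaw axis yaw deg -83.88 ydir [ 0.004 -0.002 -1.   ]
```

```bash
python3 -m creep '[{"slide":[-4,0,0],"roll":0,"grip":1},{"slide":[-8,0,0],"roll":0,"grip":1},{"slide":[-8,0,0],"roll":0,"grip":1}]'
python3 - <<'E'
from h import *
im=snapshot("side"); print("thumb",sh(im,(254,183,272,196)))
T=H(hh,[[-.107,-.047,.082]])[0]; go(T); crop(im,"side","s44",(230,140,300,210),[],8)
E
```

```text
time: 47.35
tool_pos: [0.4436, -0.0218, 0.084]
ee_rot: [-1.567, -0.002, -1.466]
wrist_force: [1.5, -3.3, 5.1]
width: 0.0004
thumb (0.931, array([-0.75 ,  0.875]))
t 47.4 tcp [ 0.4436 -0.022   0.084 ] w 0.0008 F [ 0.8 -3.6  5.7]
slide [40.1  2.1  1.9]
jaw axis yaw deg -83.98 ydir [ 0.004 -0.002 -1.   ]
```

The latch slides freely again at about 3.5 N. Retract, go behind the cover and close it slowly.

```bash
python3 -m creep '[{"slide":[8,0,0],"roll":0,"grip":1},{"slide":[16,0,0],"roll":0,"grip":1},{"slide":[16,-35,0],"roll":0,"grip":1},{"slide":[16,-75,0],"roll":0,"grip":1},{"slide":[16,-115,0],"roll":0,"grip":1},{"slide":[16,-155,0],"roll":0,"grip":1},{"slide":[16,-182,0],"roll":0,"grip":1},{"slide":[10,-182,30],"roll":0,"grip":1},{"slide":[4,-182,70],"roll":0,"grip":1},{"slide":[-2,-182,110],"roll":0,"grip":1},{"slide":[-7,-182,150],"roll":0,"grip":1},{"slide":[-7,-182,190],"roll":0,"grip":1},{"slide":[-7,-182,230],"roll":0,"grip":1},{"slide":[-7,-182,262],"roll":0,"grip":1},{"slide":[-7,-182,273],"roll":0,"grip":1},{"slide":[-7,-182,273],"roll":0,"grip":1},{"slide":[-7,-182,273],"roll":0,"grip":1}]'
python3 - <<'E'
from h import *
T=H(hh,[[.165,0.0,.17]])[0]; go(T)
im=snapshot("side"); print("thumb",sh(im,(254,178,272,196)));crop(im,"side","s45",(130,60,310,240),[],3)
E
```

```text
time: 48.82
tool_pos: [0.7126, 0.0146, 0.2619]
ee_rot: [-1.575, 0.002, -1.465]
wrist_force: [-0.2, -0.2, -0.2]
width: 0.0005
t 48.82 tcp [0.7126 0.0146 0.2619] w 0.0005 F [-0.2 -0.2 -0.2]
slide [ 1.7 91.9  3. ]
jaw axis yaw deg -83.95 ydir [-0.005  0.001 -1.   ]
thumb (0.957, array([-0.125,  0.125]))
```

```bash
python3 -m creep '[{"slide":[1,30,3],"roll":0,"grip":1},{"slide":[1,60,3],"roll":0,"grip":1},{"slide":[1,84,3],"roll":0,"grip":1},{"slide":[1,92,3],"roll":0,"grip":1},{"slide":[1,92,3],"roll":0,"grip":1},{"slide":[1,92,-10],"roll":0,"grip":1},{"slide":[1,91,-20],"roll":0,"grip":1},{"slide":[1,90,-30],"roll":0,"grip":1},{"slide":[1,86,-38],"roll":0,"grip":1},{"slide":[1,83,-45],"roll":0,"grip":1},{"slide":[1,80,-52],"roll":0,"grip":1},{"slide":[1,77,-59],"roll":0,"grip":1},{"slide":[1,75,-66],"roll":0,"grip":1},{"slide":[1,74,-73],"roll":0,"grip":1},{"slide":[1,72,-80],"roll":0,"grip":1},{"slide":[1,72,-88],"roll":0,"grip":1},{"slide":[1,72,-95],"roll":0,"grip":1},{"slide":[1,73,-103],"roll":0,"grip":1},{"slide":[1,74,-111],"roll":0,"grip":1},{"slide":[1,75,-118],"roll":0,"grip":1}]'
python3 - <<'E'
from h import *
T=H(hh,[[.165,0.0,.17]])[0]; go(T)
d=[]
for th in (1.0,.875,.75,.625,.5,.4,.3,.25,.2,.15,.125,.1,.075,.05,.025,0):
    x=.06-.116*np.cos(th)+.044*np.sin(th)+.008; z=.07+.116*np.sin(th)+.044*np.cos(th)
    d.append((th,round(x,4),round(z,4)))
print(d)
o,p,R=st(); dd=p[:2]-np.array(hh[:2]); print("heater x",np.cos(hh[2])*dd[0]+np.sin(hh[2])*dd[1])
E
```

```text
time: 50.53
tool_pos: [0.5945, 0.0006, 0.1892]
ee_rot: [-1.572, -0.0, -1.466]
wrist_force: [0.9, -0.6, 3.8]
width: 0.0004
t 50.53 tcp [0.5945 0.0006 0.1892] w 0.0004 F [ 0.9 -0.6  3.8]
slide [ -0.   19.1 121.5]
jaw axis yaw deg -83.98 ydir [-0.001 -0.    -1.   ]
[(1.0, np.float64(0.0423), np.float64(0.1914)), (0.875, np.float64(0.0274), np.float64(0.1872)), (0.75, np.float64(0.0131), np.float64(0.1813)), (0.625, np.float64(-0.0003), np.float64(0.1736)), (0.5, np.float64(-0.0127), np.float64(0.1642)), (0.4, np.float64(-0.0217), np.float64(0.1557)), (0.3, np.float64(-0.0298), np.float64(0.1463)), (0.25, np.float64(-0.0335), np.float64(0.1413)), (0.2, np.float64(-0.0369), np.float64(0.1362)), (0.15, np.float64(-0.0401), np.float64(0.1308)), (0.125, np.float64(-0.0416), np.float64(0.1281)), (0.1, np.float64(-0.043), np.float64(0.1254)), (0.075, np.float64(-0.0444), np.float64(0.1226)), (0.05, np.float64(-0.0457), np.float64(0.1197)), (0.025, np.float64(-0.0469), np.float64(0.1169)), (0, np.float64(-0.048), np.float64(0.114))]
heater x 0.0435125892897936
```

```bash
python3 -m creep '[{"slide":[0,1,-8],"roll":0,"grip":1},{"slide":[0,2,-16],"roll":0,"grip":1},{"slide":[0,5,-23],"roll":0,"grip":1},{"slide":[0,8,-30],"roll":0,"grip":1},{"slide":[0,11,-37],"roll":0,"grip":1},{"slide":[0,15,-44],"roll":0,"grip":1},{"slide":[0,20,-50],"roll":0,"grip":1},{"slide":[0,25,-56],"roll":0,"grip":1},{"slide":[0,29,-61],"roll":0,"grip":1},{"slide":[0,33,-65],"roll":0,"grip":1},{"slide":[0,37,-68],"roll":0,"grip":1},{"slide":[0,41,-71],"roll":0,"grip":1},{"slide":[0,44,-74],"roll":0,"grip":1},{"slide":[0,47,-77],"roll":0,"grip":1},{"slide":[0,50,-79],"roll":0,"grip":1},{"slide":[0,53,-80],"roll":0,"grip":1},{"slide":[0,53,-80],"roll":0,"grip":1}]'
python3 - <<'E'
from h import *
T=H(hh,[[-.041,0.0,.128]])[0]; go(T)
im=snapshot("side"); print("thumb",sh(im,(254,178,272,196)),"cover",sh(im,(208,192,230,208)))
E
```

```text
time: 51.95
tool_pos: [0.515, -0.0076, 0.1354]
ee_rot: [-1.573, 0.0, -1.466]
wrist_force: [-1.8, 0.3, 3.2]
width: 0.0005
t 51.95 tcp [ 0.515  -0.0076  0.1354] w 0.0005 F [-1.8  0.3  3.2]
slide [-0.1  7.5 -4.6]
jaw axis yaw deg -83.98 ydir [-0.003 -0.    -1.   ]
thumb (0.94, array([0., 0.])) cover (0.869, array([-5.75, -6.  ]))
```

Now slowly, 1 mm per row, watching the force.

```bash
python3 -m creep '[{"slide":[0,1,-1],"roll":0,"grip":1},{"slide":[0,2,-1.5],"roll":0,"grip":1},{"slide":[0,3,-2],"roll":0,"grip":1},{"slide":[0,4,-2.5],"roll":0,"grip":1},{"slide":[0,5,-3],"roll":0,"grip":1}]'
python3 - <<'E'
from h import *
im=snapshot("side"); print("thumb",sh(im,(254,178,272,196)),"cover",sh(im,(208,192,230,208)))
E
python3 -m creep '[{"slide":[0,1,-0.5],"roll":0,"grip":1},{"slide":[0,2,-1],"roll":0,"grip":1},{"slide":[0,3,-1.5],"roll":0,"grip":1},{"slide":[0,3,-1.5],"roll":0,"grip":1}]'
python3 - <<'E'
from h import *
im=snapshot("side"); print("thumb",sh(im,(254,178,272,196)),"cover",sh(im,(208,192,230,208)))
crop(im,"side","s46",(230,150,290,200),[],10)
E
```

```text
time: 52.42
tool_pos: [0.5129, -0.0079, 0.1313]
ee_rot: [-1.571, -0.0, -1.466]
wrist_force: [-1.0, -0.1, 3.6]
width: 0.0001
thumb (0.942, array([0., 0.])) cover (0.918, array([-3.125, -6.   ]))
time: 52.8
tool_pos: [0.5113, -0.0082, 0.128]
ee_rot: [-1.571, -0.0, -1.466]
wrist_force: [-2.3, 0.6, 3.1]
width: 0.0006
thumb (0.943, array([0., 0.])) cover (0.926, array([-2.5 , -4.75]))
```

```bash
cat > m.py <<'E'
from h import *
im=snapshot("side"); print("thumb",sh(im,(254,178,272,196))[1],"cover",sh(im,(208,192,230,208))[1]); cv2.imwrite("pics/last.png",im[:,:,::-1])
E
for i in 1; do python3 -m creep '[{"slide":[0,1,-0.5],"roll":0,"grip":1},{"slide":[0,2,-1],"roll":0,"grip":1},{"slide":[0,2,-1],"roll":0,"grip":1}]'|grep -E "tool|force"; python3 m.py; done; python3 -m creep '[{"slide":[0,1,-0.5],"roll":0,"grip":1},{"slide":[0,2,-1],"roll":0,"grip":1},{"slide":[0,2,-1],"roll":0,"grip":1}]'|grep -E "tool|force"; python3 m.py;  python3 -m creep '[{"slide":[0,1,-0.5],"roll":0,"grip":1},{"slide":[0,2,-1],"roll":0,"grip":1},{"slide":[0,2,-1],"roll":0,"grip":1}]'|grep -E "tool|force"; python3 m.py
```

```text
tool_pos: [0.5109, -0.0083, 0.1268]
wrist_force: [-1.2, 0.3, 5.3]
thumb [0. 0.] cover [-2.25 -4.25]
tool_pos: [0.5107, -0.0083, 0.1262]
wrist_force: [-2.6, 0.5, 7.7]
thumb [0. 0.] cover [-2.125 -4.125]
tool_pos: [0.5099, -0.0084, 0.1247]
wrist_force: [-2.4, 0.8, 9.1]
thumb [-0.25   0.125] cover [-1.75  -3.625]
```

```bash
python3 -m creep '[{"slide":[0,1,-0.5],"roll":0,"grip":1},{"slide":[0,1,-0.5],"roll":0,"grip":1}]'|grep -E "tool|force"; python3 m.py; python3 -m creep '[{"slide":[0,1,-0.3],"roll":0,"grip":1},{"slide":[0,1,-0.3],"roll":0,"grip":1}]'|grep -E "tool|force"; python3 m.py;  python3 -m creep '[{"slide":[0,1,-0.3],"roll":0,"grip":1},{"slide":[0,1,-0.3],"roll":0,"grip":1}]'|grep -E "tool|force"; python3 m.py
```

```text
tool_pos: [0.5095, -0.0084, 0.1238]
wrist_force: [-3.0, 0.9, 9.8]
thumb [-0.25   0.125] cover [-1.5   -3.125]
tool_pos: [0.5089, -0.0085, 0.1226]
wrist_force: [-3.3, -0.5, 8.9]
thumb [-0.25   0.125] cover [-1.25 -2.75]
tool_pos: [0.5084, -0.0086, 0.1215]
wrist_force: [-3.5, 0.9, 9.6]
thumb [-0.25   0.125] cover [-1.125 -2.25 ]
```

Run:
```python
import cv2
a=cv2.imread("pics/last.png")[150:200,230:290]; cv2.imwrite("pics/s47.png",cv2.resize(a,None,fx=10,fy=10,interpolation=cv2.INTER_CUBIC))
```

```text
(no output)
```

The thumb is now pushed aside by about 5 mm (its centre moved from (335,345) to (325,355) in the crop), so the latch is yielding this time. Continue slowly.

```bash
cat > m.py <<'E'
from h import *
im=snapshot("side"); print("thumb",sh(im,(256,182,274,197))[1],"cover",sh(im,(208,192,230,208))[1]); cv2.imwrite("pics/last.png",im[:,:,::-1])
E
python3 -m creep '[{"slide":[0,1,-0.3],"roll":0,"grip":1},{"slide":[0,1,-0.3],"roll":0,"grip":1}]'|grep -E "tool|force"; python3 m.py; python3 -m creep '[{"slide":[0,1,-0.3],"roll":0,"grip":1},{"slide":[0,1,-0.3],"roll":0,"grip":1}]'|grep -E "tool|force"; python3 m.py;  python3 -m creep '[{"slide":[0,1,-0.3],"roll":0,"grip":1},{"slide":[0,1,-0.3],"roll":0,"grip":1}]'|grep -E "tool|force"; python3 m.py;python3 -m creep '[{"slide":[0,1,-0.3],"roll":0,"grip":1},{"slide":[0,1,-0.3],"roll":0,"grip":1}]'|grep -E "tool|force"; python3 m.py
```

```text
tool_pos: [0.5076, -0.0086, 0.1199]
wrist_force: [-3.4, -0.8, 5.4]
thumb [-0.125  0.125] cover [-0.625 -1.75 ]
tool_pos: [0.5068, -0.0087, 0.1174]
wrist_force: [-1.3, -0.1, 1.9]
thumb [-0.125  0.125] cover [-0.25 -0.75]
tool_pos: [0.5068, -0.0086, 0.1157]
wrist_force: [1.0, -0.6, 0.3]
thumb [0. 0.] cover [ 0.    -0.125]
tool_pos: [0.5068, -0.0086, 0.1152]
wrist_force: [1.1, -0.9, 1.2]
thumb [0. 0.] cover [0. 0.]
```

The cover snapped fully shut: it lies on the first picture to 0.0 px, the thumb is home and the force dropped. Lift off, check that it holds, then go over to the probe.

```bash
python3 -m creep '[{"slide":[0,2,0],"roll":0,"grip":1},{"slide":[0,0,0],"roll":0,"grip":1},{"slide":[0,-20,0],"roll":0,"grip":1},{"slide":[0,-55,0],"roll":0,"grip":1},{"slide":[0,-95,0],"roll":0,"grip":1},{"slide":[20,-135,0],"roll":0,"grip":0.8},{"slide":[55,-165,0],"roll":0,"grip":0.6},{"slide":[95,-185,-5],"roll":0,"grip":0.5},{"slide":[135,-190,-10],"roll":0,"grip":0.5},{"slide":[175,-190,-20],"roll":0,"grip":0.5},{"slide":[215,-190,-40],"roll":0,"grip":0.5},{"slide":[215,-190,-75],"roll":0,"grip":0.5},{"slide":[215,-190,-110],"roll":0,"grip":0.5},{"slide":[215,-190,-110],"roll":0,"grip":0.5}]'; python3 m.py
python3 - <<'E'
from h import *
im=snapshot("side"); t=snapshot("top")
pr=[.4835,-.2968]; cu=[(circ(pr,.012,.15),(0,0,255)),(circ(pr,.014,.075),(255,0,0)),(circ([.4817,-.3578],.012,.083),(0,255,0))]
crop(im,"side","s50",(270,90,345,170),cu,8); crop(t,"top","t50",(345,125,415,205),cu,7)
crop(t,"top","t51",(195,115,325,220),[],5)
E
```

```text
time: 56.43
tool_pos: [0.4153, -0.2353, 0.3052]
ee_rot: [-1.574, 0.0, -1.471]
wrist_force: [0.3, -0.2, 1.5]
width: 0.0468
thumb [0. 0.] cover [-0.125  0.   ]
```

Run:
```python
from h import *
t=snapshot("top");s=snapshot("side")
P0=H(hh,[[-.004,-.118,.114]])[0]; P1=H(hh,[[0,-.118,.114]])[0]; print(P0,P1)
cu=lambda P:[(circ(P[:2],.006,.114),(0,0,255)),(circ(P[:2],.008,.114),(0,255,0))]
a=[]
for P,n in((P0,"a"),(P1,"b")):
    crop(t,"top","pt"+n,(293,140,319,160),cu(P),15); crop(s,"side","ps"+n,(240,131,266,151),cu(P),15)
f=lambda n:cv2.imread(f"pics/{n}.png")
cv2.imwrite("pics/port.png",cv2.vconcat([cv2.hconcat([f("pta"),f("ptb")]),cv2.hconcat([f("psa"),f("psb")])]))
```

```text
[ 0.55951861 -0.12157436  0.114     ] [ 0.56349683 -0.12115752  0.114     ]
```

Run:
```python
from h import *
go([.4835,-.2968,.2])
```

```text
t 56.68 tcp [ 0.4205 -0.2336  0.3053] w 0.047 F [-0.6  0.9 -0.2]
slide [ 69.6 105.4  55.8]
jaw axis yaw deg -83.9 ydir [ 0.001  0.    -1.   ]
```

```bash
python3 -m creep '[{"slide":[25,15,20],"roll":0,"grip":0.5},{"slide":[50,40,40],"roll":0,"grip":0.5},{"slide":[68,70,54],"roll":0,"grip":0.5},{"slide":[69.6,95,55.8],"roll":0,"grip":0.5},{"slide":[69.6,105,55.8],"roll":0,"grip":0.5},{"slide":[69.6,105,55.8],"roll":0,"grip":0.5},{"slide":[69.6,105,55.8],"roll":0,"grip":0.5}]'
python3 - <<'E'
from h import *
go([.4835,-.2968,.105]); im=snapshot("side"); o,p,R=st()
crop(im,"side","s52",(270,60,345,150),[(circ([.4835,-.2968],.012,.15),(0,0,255))]+[(np.array([p+R[:,0]*s*.0235,p+R[:,0]*s*.0235-R[:,1]*.04]),(0,0,255)) for s in(-1,1)],6)
E
```

```text
time: 57.27
tool_pos: [0.4829, -0.2966, 0.2007]
ee_rot: [-1.571, 0.0, -1.464]
wrist_force: [-0.3, 0.3, 0.5]
width: 0.0468
t 57.27 tcp [ 0.4829 -0.2966  0.2007] w 0.0468 F [-0.3  0.3  0.5]
slide [ 0.3 95.7  0.6]
jaw axis yaw deg -83.9 ydir [-0.  0. -1.]
```

The black probe handle (green top at side px ~(308,113)) stands between and below the open fingers, and the rod head is clear. Descend, grip, lift.

```bash
python3 -m creep '[{"slide":[0.3,35,0.6],"roll":0,"grip":0.5},{"slide":[0.3,65,0.6],"roll":0,"grip":0.5},{"slide":[0.3,85,0.6],"roll":0,"grip":0.5},{"slide":[0.3,96,0.6],"roll":0,"grip":0.5},{"slide":[0.3,96,0.6],"roll":0,"grip":0.5},{"slide":[0.3,96,0.6],"roll":0,"grip":0.5},{"slide":[0.3,96,0.6],"roll":0,"grip":0.95},{"slide":[0.3,96,0.6],"roll":0,"grip":0.95},{"slide":[0.3,96,0.6],"roll":0,"grip":0.95},{"slide":[0.3,96,0.6],"roll":0,"grip":0.95},{"slide":[0.3,96,0.6],"roll":0,"grip":0.95},{"slide":[0.3,96,0.6],"roll":0,"grip":0.95}]'
python3 - <<'E'
from h import *
go([.4835,-.2968,.105])
E
```

```text
time: 58.32
tool_pos: [0.4836, -0.2971, 0.1057]
ee_rot: [-1.569, 0.0, -1.465]
wrist_force: [0.2, 3.5, 5.8]
width: 0.0234
t 58.32 tcp [ 0.4836 -0.2971  0.1057] w 0.0234 F [0.2 3.5 5.8]
slide [-0.3  0.7 -0. ]
jaw axis yaw deg -83.96 ydir [ 0.002  0.    -1.   ]
```

```bash
python3 -m creep '[{"slide":[0,-12,0],"roll":0,"grip":0.95},{"slide":[0,-30,0],"roll":0,"grip":0.95},{"slide":[0,-50,0],"roll":0,"grip":0.95},{"slide":[0,-75,0],"roll":0,"grip":0.95},{"slide":[0,-105,0],"roll":0,"grip":0.95},{"slide":[0,-130,0],"roll":0,"grip":0.95},{"slide":[0,-138,0],"roll":0,"grip":0.95},{"slide":[0,-138,0],"roll":0,"grip":0.95}]'
python3 - <<'E'
from h import *
go([.5635,-.1212,.235])
E
```

```text
time: 58.98
tool_pos: [0.4839, -0.2988, 0.2456]
ee_rot: [-1.567, -0.005, -1.466]
wrist_force: [-0.5, 0.7, -1.1]
width: 0.0235
t 58.98 tcp [ 0.4839 -0.2988  0.2456] w 0.0235 F [-0.5  0.7 -1.1]
slide [-168.4   10.2   97.7]
jaw axis yaw deg -84.01 ydir [ 0.005 -0.005 -1.   ]
```

```bash
python3 -m creep '[{"slide":[-15,0,9],"roll":0,"grip":0.95},{"slide":[-38,0,22],"roll":0,"grip":0.95},{"slide":[-64,0,37],"roll":0,"grip":0.95},{"slide":[-90,0,52],"roll":0,"grip":0.95},{"slide":[-115,0,67],"roll":0,"grip":0.95},{"slide":[-138,0,80],"roll":0,"grip":0.95},{"slide":[-156,4,90],"roll":0,"grip":0.95},{"slide":[-167,8,97],"roll":0,"grip":0.95},{"slide":[-169.5,10,98],"roll":0,"grip":0.95},{"slide":[-169.5,10,98],"roll":0,"grip":0.95},{"slide":[-169.5,10,98],"roll":0,"grip":0.95},{"slide":[-169.5,10,98],"roll":0,"grip":0.95}]'
python3 - <<'E'
from h import *
go([.5635,-.1212,.235]); im=snapshot("side"); t=snapshot("top"); o,p,R=st()
ax=np.array([p+R[:,1]*s for s in(.0257,.0307,.0927)]); 
cu=[(ax,(0,0,255)),(circ(p+R[:,1]*.0927,.004,(p+R[:,1]*.0927)[2]),(0,255,0)),(circ([.5635,-.1212],.006,.114),(255,0,0))]
crop(im,"side","s53",(225,80,285,155),cu,8); crop(im,"side","s54",(225,80,285,155),[],8)
crop(t,"top","t53",(280,125,330,170),cu,10)
E
```

```text
time: 59.98
tool_pos: [0.5622, -0.12, 0.2321]
ee_rot: [-1.572, -0.001, -1.467]
wrist_force: [-0.1, 0.8, -0.3]
width: 0.0235
t 59.98 tcp [ 0.5622 -0.12    0.2321] w 0.0235 F [-0.1  0.8 -0.3]
slide [ 1.3 -2.9  1.2]
jaw axis yaw deg -84.08 ydir [-0.001 -0.001 -1.   ]
```

```bash
python3 -m creep '[{"slide":[1.3,4,1.2],"roll":0,"grip":0.95},{"slide":[1.3,10,1.2],"roll":0,"grip":0.95},{"slide":[1.3,16,1.2],"roll":0,"grip":0.95},{"slide":[1.3,20,1.2],"roll":0,"grip":0.95},{"slide":[1.3,22,1.2],"roll":0,"grip":0.95},{"slide":[1.3,22,1.2],"roll":0,"grip":0.95},{"slide":[1.3,22,1.2],"roll":0,"grip":0.95}]'
python3 - <<'E'
from h import *
go([.5635,-.1212,.2067]); im=snapshot("side"); o,p,R=st()
cu=[(circ(p+R[:,1]*.0927,.004,(p+R[:,1]*.0927)[2]),(0,255,0)),(circ([.5635,-.1212],.006,.114),(255,0,0))]
crop(im,"side","s55",(235,115,275,155),cu,14)
crop(im,"side","s56",(235,115,275,155),[],14)
E
```

```text
time: 60.67
tool_pos: [0.5639, -0.1198, 0.2102]
ee_rot: [-1.571, 0.0, -1.466]
wrist_force: [0.2, -0.4, -1.5]
width: 0.0236
t 60.67 tcp [ 0.5639 -0.1198  0.2102] w 0.0236 F [ 0.2 -0.4 -1.5]
slide [ 1.3  3.5 -0.5]
jaw axis yaw deg -83.98 ydir [-0.  0. -1.]
```

```bash
python3 -m creep '[{"slide":[1,2,-0.3],"roll":0,"grip":0.95},{"slide":[1,4,-0.3],"roll":0,"grip":0.95},{"slide":[1,6,-0.3],"roll":0,"grip":0.95},{"slide":[1,8,-0.3],"roll":0,"grip":0.95},{"slide":[1,10,-0.3],"roll":0,"grip":0.95},{"slide":[1,12,-0.3],"roll":0,"grip":0.95},{"slide":[1,12,-0.3],"roll":0,"grip":0.95}]'
python3 - <<'E'
from h import *
go([.5635,-.1212,.1447]); im=snapshot("side"); 
crop(im,"side","s57",(235,115,275,155),[],14)
E
```

```text
time: 61.3
tool_pos: [0.5636, -0.1208, 0.1977]
ee_rot: [-1.572, 0.0, -1.466]
wrist_force: [-0.0, 0.3, -0.9]
width: 0.0241
t 61.3 tcp [ 0.5636 -0.1208  0.1977] w 0.0241 F [-0.   0.3 -0.9]
slide [ 0.4 53.  -0. ]
jaw axis yaw deg -83.98 ydir [-0.001  0.    -1.   ]
```

The stem has entered the port (tip 9 mm below the rim, no force). Go on down, slowly at the end.

```bash
python3 -m creep '[{"slide":[0.2,4,0],"roll":0,"grip":0.95},{"slide":[0.2,9,0],"roll":0,"grip":0.95},{"slide":[0.2,14,0],"roll":0,"grip":0.95},{"slide":[0.2,19,0],"roll":0,"grip":0.95},{"slide":[0.2,24,0],"roll":0,"grip":0.95},{"slide":[0.2,29,0],"roll":0,"grip":0.95},{"slide":[0.2,29,0],"roll":0,"grip":0.95}]'; python3 -m creep '[{"slide":[0,4,0],"roll":0,"grip":0.95},{"slide":[0,8,0],"roll":0,"grip":0.95},{"slide":[0,12,0],"roll":0,"grip":0.95},{"slide":[0,15,0],"roll":0,"grip":0.95},{"slide":[0,18,0],"roll":0,"grip":0.95},{"slide":[0,20,0],"roll":0,"grip":0.95},{"slide":[0,20,0],"roll":0,"grip":0.95}]'
```

```text
time: 61.93
tool_pos: [0.5634, -0.1207, 0.1677]
ee_rot: [-1.572, 0.001, -1.466]
wrist_force: [0.5, 0.7, -1.4]
width: 0.0237
time: 62.52
tool_pos: [0.5637, -0.1209, 0.1488]
ee_rot: [-1.571, 0.0, -1.466]
wrist_force: [0.9, 1.5, -1.8]
width: 0.0236
```

```bash
python3 -m creep '[{"slide":[0,1,0],"roll":0,"grip":0.95},{"slide":[0,2,0],"roll":0,"grip":0.95},{"slide":[0,3,0],"roll":0,"grip":0.95},{"slide":[0,4,0],"roll":0,"grip":0.95},{"slide":[0,5,0],"roll":0,"grip":0.95},{"slide":[0,5,0],"roll":0,"grip":0.95},{"slide":[0,5,0],"roll":0,"grip":0.95}]'
```

```text
time: 63.1
tool_pos: [0.564, -0.1211, 0.1449]
ee_rot: [-1.57, -0.0, -1.466]
wrist_force: [0.2, 2.9, 1.1]
width: 0.0235
```

```bash
python3 -m creep '[{"slide":[0,1,0],"roll":0,"grip":0.95},{"slide":[0,2,0],"roll":0,"grip":0.95},{"slide":[0,2,0],"roll":0,"grip":0.95}]'
python3 - <<'E'
from h import *
import cv2
for n in("side","top"):
    im=snapshot(n); cv2.imwrite(f"pics/{n}60.png",cv2.cvtColor(im,cv2.COLOR_RGB2BGR))
    c=camera_info(n)
    p=w2p(c,np.array([[0.5635,-0.1212,0.114]]))
    print(n,p)
E
grep -n "^def" h.py
```

```text
time: 63.35
tool_pos: [0.5638, -0.1211, 0.1444]
ee_rot: [-1.57, -0.001, -1.466]
wrist_force: [-2.5, 1.9, 8.5]
width: 0.0235
4:def w2p(n,P):
7:def p2w(n,uv,z):
10:def circ(c,r,z,n=24):
12:def H(h,P):
15:def box(x0,x1,y0,y1,z): return np.array([[x0,y0,z],[x1,y0,z],[x1,y1,z],[x0,y1,z],[x0,y0,z]])
16:def crop(im,n,name,roi,curves=(),s=5):
21:def st():
23:def go(target,yawx=None):
28:def show(cans,bot,tag):
36:def cov(th,x,y,z): return H(hh,np.c_[.06+x*np.cos(th)+z*np.sin(th),y,.07-x*np.sin(th)+z*np.cos(th)])
37:def covrect(th):
39:def sh(B,roi,cam="side",k=8):Traceback (most recent call last):
  File "<stdin>", line 6, in <module>
  File "h.py", line 5, in w2p
    c=camera_info(n); T=np.linalg.inv(c["cam_to_world"]); P=np.atleast_2d(P).astype(float)
ValueError: cameras: side, top
```

Contact on the collar (Fz rose about 10 N at z 0.1444, as predicted). Release and rise.

```bash
python3 -m creep '[{"slide":[0,-2,0],"roll":0,"grip":0.8},{"slide":[0,-2,0],"roll":0,"grip":0.5},{"slide":[0,-2,0],"roll":0,"grip":0.45},{"slide":[0,-2,0],"roll":0,"grip":0.45},{"slide":[0,-2,0],"roll":0,"grip":0.45},{"slide":[0,-2,0],"roll":0,"grip":0.45},{"slide":[0,-10,0],"roll":0,"grip":0.45},{"slide":[0,-25,0],"roll":0,"grip":0.45},{"slide":[0,-50,0],"roll":0,"grip":0.45},{"slide":[0,-80,0],"roll":0,"grip":0.45},{"slide":[0,-110,0],"roll":0,"grip":0.45},{"slide":[0,-120,0],"roll":0,"grip":0.45},{"slide":[0,-120,0],"roll":0,"grip":0.45},{"slide":[0,-120,0],"roll":0,"grip":0.45}]'
python3 - <<'E'
from h import *
import cv2
im=snapshot("side")
a=np.array([0.5637,-0.1211])
crop(im,"side","s61",(140,110,340,260),[circ([*a],.014,.119),circ([*a],.012,.189),circ([*a],.014,.114)],4)
im=snapshot("top")
crop(im,"top","t61",(180,100,380,250),[circ([*a],.014,.119),circ([*a],.012,.189)],4)
go([0.443,0.0804,0.25])
E
```

```text
time: 64.57
tool_pos: [0.5639, -0.1212, 0.2622]
ee_rot: [-1.57, -0.0, -1.466]
wrist_force: [0.0, -0.0, -1.2]
width: 0.0514Traceback (most recent call last):
  File "<stdin>", line 5, in <module>
  File "h.py", line 18, in crop
    for P,col in curves:
        ^^^^^
ValueError: too many values to unpack (expected 2)
```

```bash
sed -n 1,45p h.py
python3 - <<'E'
from h import *
a=np.array([0.5637,-0.1211])
R=(255,0,0)
for n in ("side","top"):
    im=snapshot(n); p=w2p(n,[[*a,.15]])[0]; print(n,p)
    u,v=map(int,p); 
    try: crop(im,n,n[0]+"62",(u-60,v-45,u+60,v+45),[(circ([*a],.014,.119),R),(circ([*a],.012,.189),R)],6)
    except Exception as e: print(e)
go([0.443,0.0804,0.25])
E
cat m.py; python3 m.py; ls pics | tail -5
```

```text
import numpy as np, cv2
from bench import robot, snapshot, camera_info
from scipy.spatial.transform import Rotation as Ro
def w2p(n,P):
    c=camera_info(n); T=np.linalg.inv(c["cam_to_world"]); P=np.atleast_2d(P).astype(float)
    q=P@T[:3,:3].T+T[:3,3]; return np.c_[c["fx"]*q[:,0]/q[:,2]+c["cx"], c["fy"]*q[:,1]/q[:,2]+c["cy"]]
def p2w(n,uv,z):
    c=camera_info(n); M=c["cam_to_world"]; u,v=uv
    d=M[:3,:3]@np.array([(u-c["cx"])/c["fx"],(v-c["cy"])/c["fy"],1]); return M[:3,3]+d*(z-M[2,3])/d[2]
def circ(c,r,z,n=24):
    a=np.linspace(0,2*np.pi,n); return np.c_[c[0]+r*np.cos(a),c[1]+r*np.sin(a),0*a+z]
def H(h,P):
    x,y,t=h; P=np.atleast_2d(P).astype(float); c,s=np.cos(t),np.sin(t)
    return np.c_[x+c*P[:,0]-s*P[:,1],y+s*P[:,0]+c*P[:,1],P[:,2]]
def box(x0,x1,y0,y1,z): return np.array([[x0,y0,z],[x1,y0,z],[x1,y1,z],[x0,y1,z],[x0,y0,z]])
def crop(im,n,name,roi,curves=(),s=5):
    x0,y0,x1,y1=roi; o=cv2.resize(im[y0:y1,x0:x1,::-1],None,fx=s,fy=s,interpolation=cv2.INTER_CUBIC)
    for P,col in curves:
        q=((w2p(n,P)-[x0,y0]+.5)*s).astype(np.int32); cv2.polylines(o,[q.reshape(-1,1,
[... 1545 characters left out ...]
ascontiguousarray(q),cv2.COLOR_RGB2GRAY).astype(np.float32)
    x0,y0,x1,y1=roi; T=f(g(A)[y0:y1,x0:x1],k); S=f(g(B)[y0-6:y1+6,x0-6:x1+6],k); r=cv2.matchTemplate(S,T,cv2.TM_CCOEFF_NORMED); _,m,_,l=cv2.minMaxLoc(r); return round(float(m),3),np.array(l)/k-6
side [252.08747612 129.95998061]
top [307.3843134 149.5803318]
t 64.72 tcp [ 0.5629 -0.1209  0.2595] w 0.0514 F [-0.5 -0.1 -0.6]
slide [-212.7   10.3  -98.1]
jaw axis yaw deg -83.98 ydir [-0.005  0.001 -1.   ]
from h import *
im=snapshot("side"); print("thumb",sh(im,(256,182,274,197))[1],"cover",sh(im,(208,192,230,208))[1]); cv2.imwrite("pics/last.png",im[:,:,::-1])
thumb [ 0.125 -0.125] cover [0. 0.]
t53.png
t62.png
t9.png
top0.png
top1.png
```

View pics/s62.png

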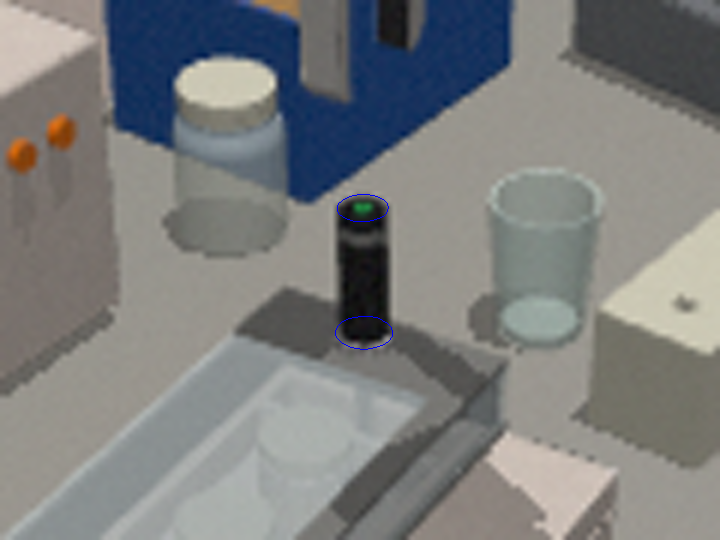

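View pics/t62.png

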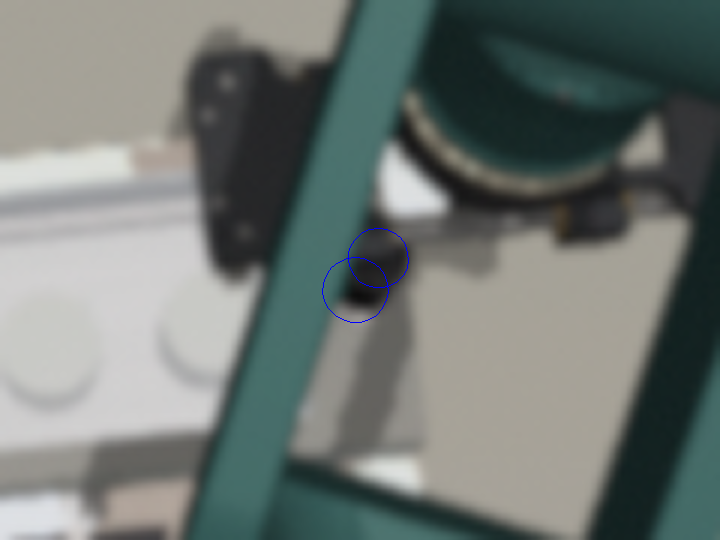

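The side picture shows the probe upright. Its handle ends lie on the predicted outlines (crop (363,207) and (363,333)), so the collar is down, and the cover is still shut. On to the plunger.

```bash
python3 -m creep '[{"slide":[-25,0,-12],"roll":0,"grip":1},{"slide":[-60,0,-27],"roll":0,"grip":1},{"slide":[-95,0,-44],"roll":0,"grip":1},{"slide":[-130,0,-60],"roll":0,"grip":1},{"slide":[-165,0,-76],"roll":0,"grip":1},{"slide":[-195,0,-90],"roll":0,"grip":1},{"slide":[-213,0,-98],"roll":0,"grip":1},{"slide":[-213,0,-98],"roll":0,"grip":1},{"slide":[-213,0,-98],"roll":0,"grip":1},{"slide":[-213,35,-98],"roll":0,"grip":1},{"slide":[-213,70,-98],"roll":0,"grip":1},{"slide":[-213,100,-98],"roll":0,"grip":1},{"slide":[-213,120,-98],"roll":0,"grip":1},{"slide":[-213,130,-98],"roll":0,"grip":1},{"slide":[-213,130,-98],"roll":0,"grip":1},{"slide":[-213,130,-98],"roll":0,"grip":1}]'
python3 - <<'E'
from h import *
R=(0,0,255); a=[.443,.0804]
for n in ("side","top"):
    im=snapshot(n); u,v=map(int,w2p(n,[[*a,.112]])[0])
    crop(im,n,n[0]+"63",(u-40,v-30,u+40,v+30),[(circ(a,.017,.112),R)],8)
go([*a,.112])
E
```

```text
time: 66.1
tool_pos: [0.4445, 0.0796, 0.1324]
ee_rot: [-1.571, -0.0, -1.467]
wrist_force: [0.3, 0.1, 1.0]
width: 0.0008
t 66.2 tcp [0.4455 0.08   0.1342] w 0.0006 F [ 0.4 -0.   0.4]
slide [-0.6 22.2 -2.5]
jaw axis yaw deg -84.02 ydir [ 0.003 -0.    -1.   ]
```

View pics/s63.png

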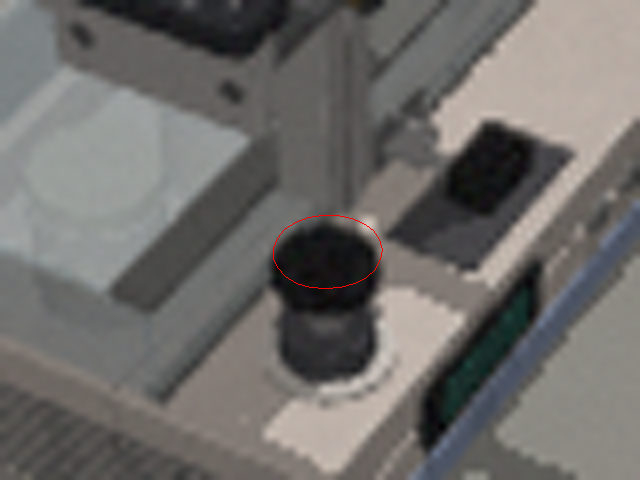

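The fingertips are over the plunger head (crop (328,252)). Press down slowly.

```bash
python3 -m creep '[{"slide":[0,10,-2],"roll":0,"grip":1},{"slide":[0,18,-2],"roll":0,"grip":1},{"slide":[0,21,-2],"roll":0,"grip":1},{"slide":[0,23,-2],"roll":0,"grip":1},{"slide":[0,25,-2],"roll":0,"grip":1},{"slide":[0,27,-2],"roll":0,"grip":1},{"slide":[0,29,-2],"roll":0,"grip":1},{"slide":[0,31,-2],"roll":0,"grip":1},{"slide":[0,33,-2],"roll":0,"grip":1},{"slide":[0,35,-2],"roll":0,"grip":1},{"slide":[0,37,-2],"roll":0,"grip":1},{"slide":[0,38,-2],"roll":0,"grip":1},{"slide":[0,39,-2],"roll":0,"grip":1},{"slide":[0,39,-2],"roll":0,"grip":1}]'
```

```text
time: 67.37
tool_pos: [0.4424, 0.0802, 0.0981]
ee_rot: [-1.569, -0.001, -1.465]
wrist_force: [-8.5, -1.2, 21.9]
width: 0.0003
```

```bash
python3 -m creep '[{"slide":[0,1,0],"roll":0,"grip":1},{"slide":[0,2,0],"roll":0,"grip":1},{"slide":[0,3,0],"roll":0,"grip":1},{"slide":[0,3,0],"roll":0,"grip":1},{"slide":[0,3,0],"roll":0,"grip":1}]'
python3 - <<'E'
from h import *
R=(0,0,255); a=[.443,.0804]
n="side";im=snapshot(n); u,v=map(int,w2p(n,[[*a,.112]])[0])
crop(im,n,"s64",(u-40,v-30,u+40,v+30),[(circ(a,.017,.112),R),(circ(a,.017,.098),(0,255,0))],8)
go([*a,.098])
E
```

```text
time: 67.78
tool_pos: [0.4426, 0.0802, 0.0979]
ee_rot: [-1.567, -0.001, -1.465]
wrist_force: [-13.5, -1.5, 33.0]
width: 0.0009
t 67.83 tcp [0.4426 0.0802 0.0979] w 0.0004 F [-13.4  -2.1  32.5]
slide [-0.2 -0.1  0.5]
jaw axis yaw deg -83.95 ydir [ 0.004 -0.001 -1.   ]
```

View pics/s64.png

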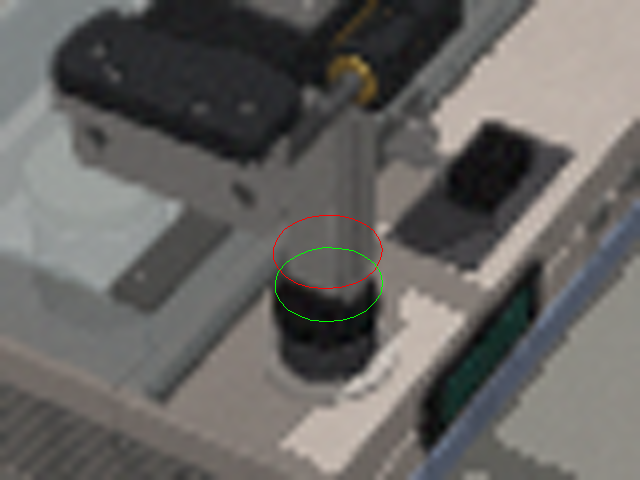

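Extra push raised the force by 11 N with 0.2 mm of travel, so the plunger is on its stop. Rise, and move clear toward the robot.

```bash
python3 -m creep '[{"slide":[0,-4,0],"roll":0,"grip":1},{"slide":[0,-8,0],"roll":0,"grip":1},{"slide":[0,-14,0],"roll":0,"grip":1},{"slide":[0,-22,0],"roll":0,"grip":1},{"slide":[0,-40,0],"roll":0,"grip":1},{"slide":[0,-70,0],"roll":0,"grip":1},{"slide":[0,-105,0],"roll":0,"grip":1},{"slide":[0,-140,0],"roll":0,"grip":1},{"slide":[0,-160,-30],"roll":0,"grip":1},{"slide":[0,-160,-60],"roll":0,"grip":1},{"slide":[0,-160,-90],"roll":0,"grip":1},{"slide":[0,-160,-110],"roll":0,"grip":1},{"slide":[0,-160,-120],"roll":0,"grip":1},{"slide":[0,-160,-120],"roll":0,"grip":1},{"slide":[0,-160,-120],"roll":0,"grip":1},{"slide":[0,-160,-120],"roll":0,"grip":1}]'
python3 - <<'E'
from h import *
for n in("side","top"):
    im=snapshot(n); crop(im,n,n[0]+"65",(0,0,512,384),[],1.5)
    if n=="side": print("plunger",sh(im,(230,190,252,215)),"cover",sh(im,(208,192,230,208)),"thumb",sh(im,(256,182,274,197)))
go([.4,0,.3])
E
```

```text
time: 69.17
tool_pos: [0.3234, 0.0677, 0.25]
ee_rot: [-1.571, 0.0, -1.466]
wrist_force: [0.4, -0.8, 0.6]
width: 0.0007
plunger (0.957, array([0., 0.])) cover (0.985, array([0., 0.])) thumb (0.995, array([0., 0.]))
t 69.27 tcp [0.3234 0.0676 0.2499] w 0.0008 F [-0.1 -0.7  0.2]
slide [ 75.3 -50.2  69. ]
jaw axis yaw deg -83.99 ydir [-0.001 -0.    -1.   ]
```

View pics/s65.png

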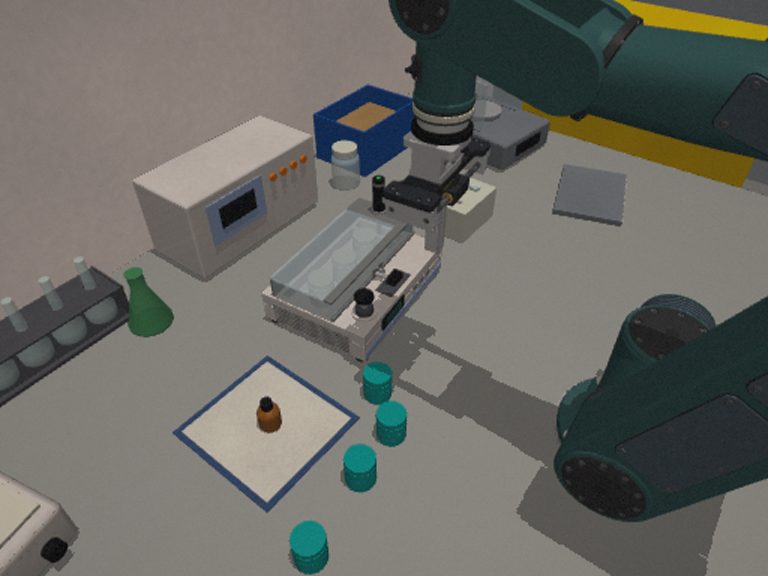

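View pics/t65.png

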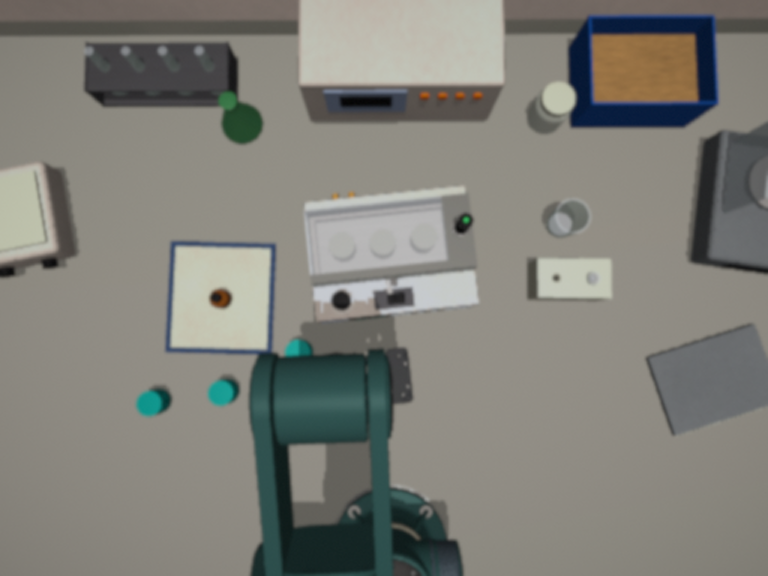

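The pictures show the three cans under the shut cover (top (342,246), (382,243), (424,237)), the probe in the port (463,222), the plunger up (341,299), the rod (592,278) and beaker (570,217) standing, and only the bottle left on the mat. Check that the stay-put items haven't shifted.

Run:
```python
from h import *
im=snapshot("top")
for k,r in dict(bottle=(136,188,160,208),rod=(384,175,404,196),beaker=(362,130,398,160),turqA=(88,256,112,282),turqB=(136,250,160,272)).items(): print(k,sh(im,r,"top"))
im=snapshot("side")
for k,r in dict(bottle=(168,260,190,292),t1=(238,238,264,272),t2=(246,264,274,300),t3=(226,292,254,330),t4=(190,342,222,383-6)).items(): print(k,sh(im,r,"side"))
crop(im,"side","s66",(215,95,345,180),[],6)
```

```text
bottle (0.998, array([0., 0.]))
rod (0.952, array([0., 0.]))
beaker (1.0, array([0., 0.]))
turqA (1.0, array([0., 0.]))
turqB (0.999, array([0., 0.]))
bottle (0.943, array([0.   , 0.125]))
t1 (0.787, array([0.125, 0.   ]))
t2 (0.998, array([0., 0.]))
t3 (0.998, array([0., 0.]))
t4 (0.997, array([0., 0.]))
```

View pics/s66.png

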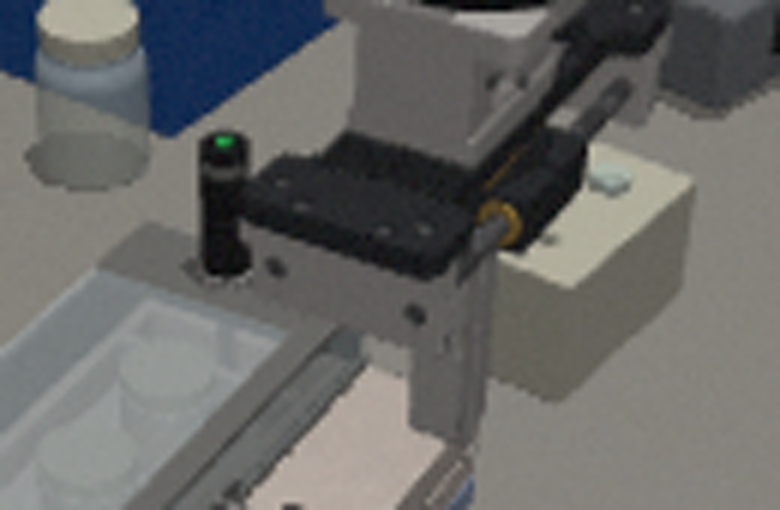

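The probe is upright with its collar on the cover (crop (228,275)), and everything else is unmoved. Handing in.

```bash
python3 -c "
from bench import ticket
print(ticket.close_job())"
```

```text
the job is handed in; nothing more can be done
None
```

The job is handed in, done in the order asked at about 69 s of the 210 s. I opened the latch and stood all three cans from the mat upright in the bay (the fourth was not there). Then I shut and latched the cover, lowered the probe into the port until its collar sat on the cover, and pressed the plunger to its stop and let it rise.

**Last checks:**
- **Cover, thumb latch and plunger:** all show 0.0 px shift against the first picture.
- **Plunger:** it was on its stop, with the tool at z 0.098 m and force rising from 22 to 33 N over only 0.2 mm.
- **Probe:** upright, and its outline matches the seated position.
- **Bottle, rod, beaker and turquoise look-alikes:** unmoved to within about 0.1 px. The side-view match for one turquoise can (0.79) and the bottle (0.94) was weaker. The bottle matched at 0.998 from the top; that can I could not confirm from there.
- **Robot:** the tool is clear and touching nothing, with wrist force under 1 N.

**What went less well:** the first closing of the cover jammed just short of shut. I freed it by lifting the front wall and closed it again slowly. The fingertips pushed with up to about 73 N there, and the wrist force peaked near 79 N, below its 120 N limit.

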